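# Close up the sample-bottle row

## Robot

A 7-joint arm with a two-finger parallel gripper is mounted at the origin on the work surface. World frame = base frame: x ahead of the robot, y to its left, z up, the work surface at z = 0. Lengths are in m, angles in rad, forces in N, time in s.
With the tool pointing down it reaches from about 0.4 to 0.85 m from the base axis. Payload 10.4 kg.
Tool frame: the origin (TCP) lies midway between the tips of the shut fingers; the grasp point (between the pads) lies bot.grip_point_offset behind it (bot.grip_point_offset is the distance from the TCP to the grasp point, in m); z points along the fingers, x is the direction in which the jaws open and shut, and the axes are right-handed (so a half turn about z gives the same grasp; the last joint's range is limited). The gripper opens to 85 mm and grips with 20 to 120 N. Pads are 22 mm wide; open, the fingers measure 114 mm over their backs; the gripper's body (76 mm by 85 mm) begins 54 mm behind the grasp point. The pads swing forward as they close: fully open they stand 13 mm farther back than shut.
Start: joints at [1.165, 0.332, -0.065, 1.46, 0.022, 1.35, -0.088], TCP at [0.233, -0.58, 0.231] pointing down, gripper open.
Joint ranges: [-2.6, 2.6], [-0.5, 2.12], [-1.47, 1.34], [0.16, 2.42], [-1.27, 4.41], [0.06, 2.06], [-2.6, 2.6]. Speed limits (rad/s): [2.22, 2.22, 2.79, 2.79, 3.14, 3.14, 3.14].

## Interface

Orientations are given as a 3x3 rotation matrix whose columns are the frame's x, y, z axes.
In Python, from plant import bot gives the robot as it stands.
- The arm moves only by the tool step_arm, never from a script. Its argument "motion" is a list of rows, each an object with "linear": the shift along the world's x, y, z in units of 60 mm (1.0 is 60 mm), a list of three; "twist": the turn about the world's z in units of 6 degrees (1.0 is 6 degrees); "jaw": the opening, from -1 (shut) to 1 (fully open). A call has 1 to 12 rows; each row shifts and turns the pose as measured when the row begins; what a row does not reach is not made up. A row lasts 1/8 s, in which the tool goes at most 62.5 mm and 10.7 degrees, less where a joint would pass 70% of its speed; a pose out of reach is approached as far as the arm can. A call is refused whole if a number of a shift passes 1 or a number of a turn 1, either way. A call with a gripper value outside its range is refused whole. The fingers move at their own pace and stop on an object; "squeeze" is the grip in N (left out, the last holds). Time passes only in rows, so rows that do not move let the fingers close. It gives the time, the measured TCP pose, the force and the opening at its end, in the units of the state.
- bot.get_state(): the state, without advancing time (a new reading comes with each control period).
- bot.read_camera(name): name is "scene" or "top" or "wrist"; returns (picture, depth): 420x560x3 uint8, blue, green, red; 420x560 float32, m along the optical axis (not along the pixel's ray), 0 where there is no reading.
- bot.camera_info(name): a dict with "fovy" (degrees; the focal length in pixels is half the picture's height over the tangent of half this angle, whatever the lens; pixels are square), "cx", "cy" (the principal point, pixels), "world_from_camera" (4x4, takes a point from camera to world coordinates). Camera axes: x right, y up, looking along -z (the intrinsics and any distortion apply to the point x, -y, -z); pixel columns grow to the right and rows downward; lengths in m; the calibration is good to about 2 mm. A picture is of the moment at which its call begins: read the wrist's pose just before it. camera_info takes no time and is no camera call; for the wrist camera it gives the pose at the moment of the call.
- bot.finish_job(): hands the job in, once; it reports no verdict.
Trained networks look in the newest picture that a camera, given by its name, has taken for a name from the list of things; names that differ only in an ending like _2 or _b are one class to them, and where a whole thing is asked for, a point or a joint stands for the part that bears it (a point fixed in the world has none). Each returns a list of dicts, best first, with "confidence" (0 to 1); they miss things now and then, are a little off and sometimes report something else, mostly with a low value. They report only what shows in the picture. A call takes as long as a camera call. They do not tell look-alikes from the thing itself.
- bot.recognise(camera, query): "position" ([x, y, z] in m, in world coordinates, good to about 4 mm: the middle of the surface that is visible of it).
- bot.regions_of(camera, query): "mask" (420x560 bool, what is visible of it).
- bot.landmark_of(camera, query): "position" ([x, y, z] in m, in world coordinates, good to about 4 mm: a listed point, or the origin of a listed thing).
The state is a dict: "time": time; "joint_positions": joint angles; "joint_velocities": joint speeds; "effort": joint torques, N m; "position": TCP position; "ee_rot": TCP orientation; "force": force on the tool from outside, world axes, zero at the start; "ft_torque": the same for the moment, N m; "opening": finger opening in m.
Only numpy, scipy, OpenCV 4.12 (cv2) and the standard library are available. Lean on these libraries where they do the work, as an engineer would, in place of code of your own. Each camera call takes 0.05 s, during which the arm holds its last target. There are 200 camera calls.

## Task

Take the two drained amber bottles off the slanted stand and stand them upright on the shelf with the other two, between the blue cheek and the sliding bookend. Then slide the bookend up, feeling your way, until all four stand squarely side by side in one straight row along the middle of the shelf, without gaps up to the cheek, lightly squeezed with the yellow sprung pad pressed in about half way and never jammed hard. Leave the other glassware standing where it is.

Things in the scene. Friction and masses are not known exactly. Their poses are not given: they have to be found in the camera images.
- bottle_1: Empty square amber bottle, paper label, white cap, about 100 g: body 46 x 46 mm, 80 high; cap 31 wide; 105 high in all; four like sides. Origin: centre of underside; z towards cap. Stands on the shelf, loosely out of line.
- bottle_2: Empty square amber bottle, paper label, white cap, about 100 g: body 46 x 46 mm, 80 high; cap 31 wide; 105 high in all; four like sides. Origin: centre of underside; z towards cap. Stands on the shelf, loosely out of line.
- bottle_3: Empty square amber bottle, paper label, white cap, about 100 g: body 46 x 46 mm, 80 high; cap 31 wide; 105 high in all; four like sides. Origin: centre of underside; z towards cap. At the start it lies on the slanted stand, leaning back 45 degrees, foot lowest against a lip, cap up and towards the robot. Its y axis is level, across the board; x is square to the board, up and away from the robot.
- bottle_4: Empty square amber bottle, paper label, white cap, about 100 g: body 46 x 46 mm, 80 high; cap 31 wide; 105 high in all; four like sides. Origin: centre of underside; z towards cap. At the start it lies on the slanted stand, leaning back 45 degrees, foot lowest against a lip, cap up and towards the robot. Its y axis is level, across the board; x is square to the board, up and away from the robot.
- shelf: Low white shelf fixed to the bench, 100 mm deep (x), 390 long (y, -200 to +190), board top 45 mm above its origin (centre of underside). x: from the open front to the back rail (face at +31 mm, 20 high); y: along the row to the fixed blue end cheek, inner face at +170 mm (65 high). Row's middle line: x = 0. The bookend is at the -y end.
- bookend: Grey sliding bookend, 64 mm (x) by 70 (y); origin on the board, x = 0, at its cheek-side face; axes as the shelf. Slides only along the shelf's y, by hand, about 12 N; stays where left (travel 110 mm). On it an orange fin: 10 mm thick (y), 44 wide, from 41 to 90 mm above the board, middle at y = -60 mm. See pad_face.
- pad_face (a point): Centre of the cheek-side face of the yellow spring pad (60 mm wide, 2 to 28 mm above the board) carried by the bookend. Unpressed it stands 18 mm before the block (8 mm pad, 10 mm gap). The row pushes it back: about 0.9 N per mm, bottomed at 10 mm (9 N).
- stand: white slanted drain stand fixed to the bench, 200 mm wide (y), 115 deep. Origin: centre of its underside. Its board slopes at 45 degrees, faces up and away from the robot, 96 mm long; a bottle lying on it has the middle of its underside 31 mm above the bench and sticks out past the board's upper edge by about 15 mm.
- flask_blue: bystander: conical glass flask with a blue filling, 72 mm wide, 110 high. Origin: centre of its underside.
- flask_yellow: bystander: conical glass flask with a yellow filling, 72 mm wide, 110 high. Origin: centre of its underside.
- dish_stack: bystander: stack of clear dishes, 90 mm wide, 28 high. Origin: centre of its underside.
- brown_jar: bystander: small round brown jar with a black cap, 46 mm wide, 58 high, in front of the shelf; it does not belong in the row. Origin: centre of its underside.
- wash_bottle: bystander: round white bottle with a red cap, 62 mm wide, 150 high. Origin: centre of its underside.
- beaker: bystander: open glass beaker, 68 mm wide, 90 high. Origin: centre of its underside.
Not all that is in view belongs to the job. Leave any purple look-alike of the bottle_4 alone.

How it is judged:
At the end, for the whole second after the job is handed in: All four bottles stand at rest, upright (0.08 rad) and square (0.12 rad) on the board, middles 8 mm before to 10 mm behind its middle line, within 3.5 mm of the space that four touching bottles take from the cheek; the bookend presses on a bottle with 2.2 to 7.8 N (pad in by 2.4 to 8.6 mm) (z of bottle_1 in the frame of shelf between 0.042 and 0.048 m and angle between each of bottle_1, bottle_2, bottle_3, bottle_4's own z axis and vertical below 0.08 rad and x of bottle_1 in the frame of shelf between -0.008 and 0.01 m and y of bottle_1 in the frame of shelf between 0.0055 and 0.149 m and (angle between the x axis of bottle_1 and the x axis of shelf, either way round below 0.12 rad or angle between the x axis of bottle_1 and the y axis of shelf, either way round below 0.12 rad) and linear speed of each of bottle_1, bottle_2, bottle_3, bottle_4 below 0.02 m/s and z of bottle_2 in the frame of shelf between 0.042 and 0.048 m and x of bottle_2 in the frame of shelf between -0.008 and 0.01 m and y of bottle_2 in the frame of shelf between 0.0055 and 0.149 m and (angle between the x axis of bottle_2 and the x axis of shelf, either way round below 0.12 rad or angle between the x axis of bottle_2 and the y axis of shelf, either way round below 0.12 rad) and z of bottle_3 in the frame of shelf between 0.042 and 0.048 m and x of bottle_3 in the frame of shelf between -0.008 and 0.01 m and y of bottle_3 in the frame of shelf between 0.0055 and 0.149 m and (angle between the x axis of bottle_3 and the x axis of shelf, either way round below 0.12 rad or angle between the x axis of bottle_3 and the y axis of shelf, either way round below 0.12 rad) and z of bottle_4 in the frame of shelf between 0.042 and 0.048 m and x of bottle_4 in the frame of shelf between -0.008 and 0.01 m and y of bottle_4 in the frame of shelf between 0.0055 and 0.149 m and (angle between the x axis of bottle_4 and the x axis of shelf, either way round below 0.12 rad or angle between the x axis of bottle_4 and the y axis of shelf, either way round below 0.12 rad) and (contact force between bookend and bottle_1 above 2.2 N or contact force between bookend and bottle_2 above 2.2 N or contact force between bookend and bottle_3 above 2.2 N or contact force between bookend and bottle_4 above 2.2 N) and contact force between bookend and bottle_1 below 7.8 N and contact force between bookend and bottle_2 below 7.8 N and contact force between bookend and bottle_3 below 7.8 N and contact force between bookend and bottle_4 below 7.8 N).
It fails at once if other glassware (flasks, dishes, jar, wash bottle, beaker) is shifted by more than 40 mm or tipped over (distance of any of flask_blue, flask_yellow, dish_stack, brown_jar, wash_bottle, beaker from where it was at the start of the episode above 0.04 m or angle between any of flask_blue, flask_yellow, dish_stack, brown_jar, wash_bottle, beaker's own z axis and vertical above 0.5 rad).
It fails at once if the bookend presses on a bottle with more than 12 N (pad bottomed hard) (contact force between bookend and bottle_1 above 12 N or contact force between bookend and bottle_2 above 12 N or contact force between bookend and bottle_3 above 12 N or contact force between bookend and bottle_4 above 12 N).
It also fails if it takes over 69 s, if anything falls off the work surface, if the arm or the gripper's body presses on something with over 40 N, if the wrist force passes 120 N, or if a joint passes its speed limit or range.

## Working session

There is one attempt and no reset: what is moved stays moved. The work goes in short steps, Python scripts to look and compute and a tool call to move; the robot and the scene stay as the last step left them, time stands still between calls to the robot, and variables do not carry over. Pictures are saved under pics/ and viewed, about 8 in all and at most 12, crops included, and the job is handed in when it is done.

Besides the shell and the picture viewer there is one more tool, called by a JSON object that holds its "api" and its "payload". step_arm: Moves the arm, as the interface text tells. Its arguments: {"type":"object","properties":{"motion":{"type":"array"},"squeeze":{"type":"number"}},"required":["motion"]}

```bash
mkdir -p pics; ls; cat > h.py <<'E'
import numpy as np, cv2
from plant import bot
def pts(cam,depth,info=None):
    i=info or bot.camera_info(cam); H,W=depth.shape
    f=H/2/np.tan(np.radians(i['fovy'])/2)
    v,u=np.mgrid[:H,:W]
    P=np.stack([(u-i['cx'])/f*depth,-(v-i['cy'])/f*depth,-depth,np.ones_like(depth)],-1)
    return (P@np.array(i['world_from_camera']).T)[...,:3]
E
python3 - <<'E'
from h import *
s=bot.get_state(); print(s['time'],s['position'],s['ee_rot'],s['opening'],bot.grip_point_offset)
for c in ['scene','top']:
    i=bot.camera_info(c); print(c,{k:np.round(v,3).tolist() for k,v in i.items() if not isinstance(v,str)})
    im,d=bot.read_camera(c); cv2.imwrite(f'pics/{c}0.png',im); np.save(f'{c}0.npy',d)
    for q in ['bottle_1','shelf','bookend','pad_face','stand','brown_jar','flask_blue','flask_yellow','dish_stack','wash_bottle','beaker']:
        print(q,[(np.round(r['position'],3).tolist(),round(r['confidence'],2)) for r in bot.landmark_of(c,q)])
E
```

```text
pics
0.0 [ 0.2333201  -0.57941576  0.23050775] [[ 3.73574312e-01 -9.27600080e-01 -5.69266441e-04]
 [-9.27599205e-01 -3.73574743e-01  1.27547822e-03]
 [-1.39579726e-03  5.15652000e-05 -9.99999025e-01]] 0.08546709491350597 0.0187
scene {'fovy': 47.094, 'cx': 278.79, 'cy': 215.067, 'world_from_camera': [[-0.796, -0.396, 0.458, 0.949], [0.605, -0.547, 0.579, 0.566], [0.021, 0.738, 0.675, 0.823], [0.0, 0.0, 0.0, 1.0]]}
bottle_1 [([0.143, -0.362, 0.023], 0.93), ([0.55, -0.373, 0.03], 0.85), ([0.356, -0.425, 0.02], 0.76), ([0.587, 0.155, 0.046], 0.73), ([0.588, 0.216, 0.044], 0.69), ([0.584, -0.279, 0.03], 0.61)]
shelf [([0.602, 0.079, -0.002], 0.97)]
bookend [([0.6, -0.021, 0.043], 0.85)]
pad_face [([0.346, -0.246, -0.004], 0.72), ([0.602, -0.003, 0.053], 0.67), ([0.581, -0.282, 0.03], 0.35), ([0.399, -0.095, -0.0], 0.35)]
stand [([0.537, -0.313, -0.004], 0.76), ([0.402, -0.089, 0.001], 0.51), ([0.602, -0.022, 0.046], 0.45)]
brown_jar [([0.479, -0.004, -0.001], 0.78)]
flask_blue [([0.414, 0.128, -0.0], 0.59)]
flask_yellow [([0.398, -0.093, 0.0], 0.78)]
dish_stack [([0.347, -0.244, 0.002], 
[... 320 characters left out ...]
 ([0.587, -0.28, 0.029], 0.74), ([0.544, -0.371, 0.029], 0.72), ([0.348, -0.428, 0.025], 0.63), ([0.141, -0.361, 0.026], 0.61), ([0.59, 0.151, 0.046], 0.58), ([0.595, -0.025, 0.04], 0.35)]
shelf [([0.596, 0.076, 0.001], 0.66)]
bookend [([0.597, -0.022, 0.042], 0.81)]
pad_face [([0.602, -0.001, 0.066], 0.63)]
stand [([0.605, -0.0, 0.066], 0.71), ([0.542, -0.311, 0.006], 0.69)]
brown_jar [([0.475, -0.007, -0.0], 0.74)]
flask_blue [([0.414, 0.123, 0.004], 0.9)]
flask_yellow [([0.399, -0.094, -0.001], 0.7), ([0.583, -0.279, 0.03], 0.69), ([0.588, 0.153, 0.049], 0.28)]
dish_stack [([0.348, -0.243, -0.001], 0.89)]
wash_bottle [([0.735, -0.101, -0.003], 0.95)]
beaker [([0.72, -0.224, 0.001], 0.82)]
```

View pics/scene0.png

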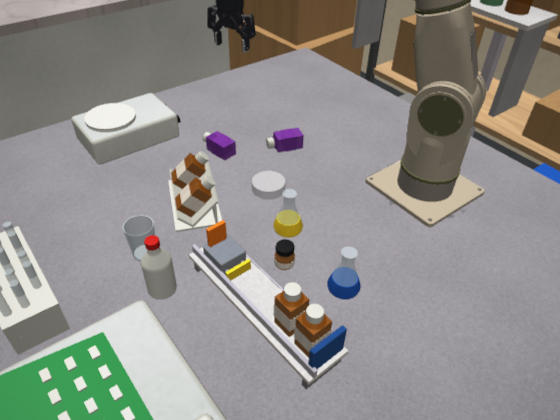

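View pics/top0.png

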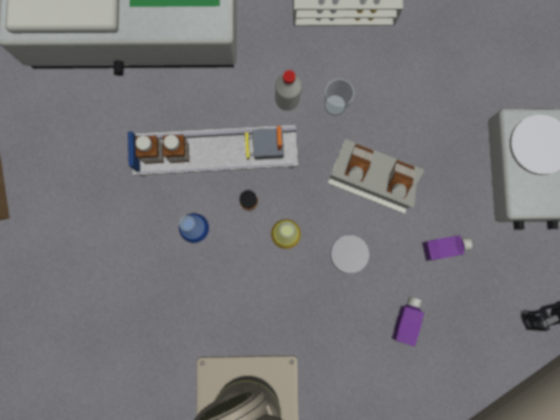

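The amber bottles on the stand are at top pixels (360,163) and (401,178). The purple look-alikes at (445,247) and (409,326) lie flat on the bench, so I leave them. The tool can't tilt, so I need a fixed vertical wall to turn the 45° bottles upright. I'll check the shelf's end and front faces while fitting the geometry.

```bash
cat > m.py <<'E'
from h import *
C={}
for c in ['scene','top']:
    im=cv2.imread(f'pics/{c}0.png'); d=np.load(f'{c}0.npy'); P=pts(c,d)
    hsv=cv2.cvtColor(im,cv2.COLOR_BGR2HSV); C[c]=(P,hsv,d>0)
def sel(c,lo,hi,box):
    P,h,ok=C[c]; m=ok&(h>=lo).all(-1)&(h<=hi).all(-1)
    b=np.array(box); m&=((P>=b[:,0])&(P<=b[:,1])).all(-1); return P[m]
def st(n,Q):
    if len(Q)<5: print(n,len(Q));return
    print(n,len(Q),'med',np.round(np.median(Q,0),4),'p2',np.round(np.percentile(Q,2,0),4),'p98',np.round(np.percentile(Q,98,0),4))
any_=((0,0,0),(180,255,255))
for c in C:
    print(c)
    st('cheek',sel(c,(105,150,40),(125,255,255),[(.5,.7),(.2,.32),(.04,.13)]))
    st('pad',sel(c,(22,120,100),(35,255,255),[(.5,.7),(-.1,.1),(.03,.1)]))
    st('fin',sel(c,(3,150,120),(16,255,255),[(.5,.7),(-.13,-.04),(.06,.15)]))
    Q=sel(c,*any_,[(.52,.7),(.0,.12),(.04,.05)]); st('board',Q)
    Q=sel(c,*any_,[(.6,.68),(-.12,.25),(.06,.072)]); st('railtop',Q)
    if len(Q)>50: print(' rail slope dx/dy',np.polyfit(Q[:,1],Q[:,0],1))
    Q=sel(c,*any_,[(.52,.58),(.0,.12),(.005,.04)]); st('front face',Q)
    Q=sel(c,*any_,[(.53,.67),(-.15,-.1),(.005,.04)]); st('end face',Q)
    Q=sel(c,*any_,[(.54,.57),(-.12,.25),(.04,.05)])
    if len(Q)>50:
        e=[(y,np.percentile(Q[abs(Q[:,1]-y)<.01][:,0],2)) for y in np.arange(-.08,.25,.03) if (abs(Q[:,1]-y)<.01).sum()>5]
        print(' front edge',np.round(np.polyfit(*np.array(e).T,1),4), np.round(e,3).tolist())
    for y0,y1 in [(.12,.182),(.182,.235)]:
        st('cap',sel(c,(0,0,120),(180,80,255),[(.55,.64),(y0,y1),(.14,.16)]))
        st('bodytop',sel(c,(3,80,20),(20,255,255),[(.54,.64),(y0,y1),(.118,.13)]))
    st('standbot', sel(c,(3,80,20),(20,255,255),[(.45,.65),(-.42,-.22),(.01,.13)]))
E
python3 m.py
python3 - <<'E'
import cv2,numpy as np
a=cv2.imread('pics/scene0.png')[130:280,160:360]; b=cv2.imread('pics/top0.png')[110:220,300:440]
a=cv2.resize(a,(800,600),interpolation=cv2.INTER_CUBIC); cv2.imwrite('pics/crop1.png',a)
E
```

```text
scene
cheek 754 med [0.5902 0.2589 0.0944] p2 [0.5509 0.2496 0.0537] p98 [0.6263 0.2616 0.1106]
pad 257 med [ 0.603  -0.0019  0.0651] p2 [ 0.5738 -0.0193  0.0485] p98 [0.6312 0.0013 0.0734]
fin 343 med [ 0.6082 -0.0741  0.1155] p2 [ 0.5868 -0.0816  0.0887] p98 [ 0.628  -0.0714  0.1344]
board 1669 med [0.6015 0.0544 0.0434] p2 [0.5547 0.0024 0.0406] p98 [0.6496 0.1145 0.0474]
railtop 1064 med [0.6316 0.0824 0.0637] p2 [ 0.6042 -0.103   0.0604] p98 [0.6451 0.2411 0.0715]
 rail slope dx/dy [-0.04359481  0.63269024]
front face 6 med [0.5696 0.0494 0.0397] p2 [0.5545 0.0151 0.0386] p98 [0.5786 0.0758 0.04  ]
end face 22 med [ 0.6531 -0.106   0.026 ] p2 [ 0.6483 -0.116   0.0075] p98 [ 0.6583 -0.1001  0.0397]
 front edge [-0.0378  0.5537] [[-0.02, 0.554], [0.01, 0.554], [0.04, 0.552], [0.07, 0.551]]
cap 193 med [0.5906 0.1567 0.1484] p2 [0.577  0.1414 0.1443] p98 [0.6037 0.1699 0.1507]
bodytop 318 med [0.6031 0.1691 0.1241] p2 [0.5687 0.1352 0.1186] p98 [0.6139 0.1789 0.1295]
cap 216 med [0.5891 0.2167 0.1485] p2 [0.5751 0.2025 0.1455] p98 [0.6022 0.23   0.151 ]
bodytop 270 med [0.6034 0.22
[... 851 characters left out ...]
[ 0.6682 -0.101   0.0396]
 front edge [-0.0451  0.5534] [[-0.08, 0.557], [-0.05, 0.555], [-0.02, 0.555], [0.01, 0.553], [0.04, 0.551], [0.07, 0.551], [0.1, 0.549], [0.13, 0.547], [0.16, 0.547], [0.19, 0.545], [0.22, 0.543], [0.25, 0.542]]
cap 168 med [0.5907 0.1533 0.1494] p2 [0.5767 0.1395 0.142 ] p98 [0.6042 0.1677 0.1529]
bodytop 179 med [0.5767 0.1431 0.1253] p2 [0.568  0.1311 0.1196] p98 [0.6099 0.1753 0.1298]
cap 168 med [0.5891 0.2133 0.1495] p2 [0.5755 0.1999 0.1417] p98 [0.6029 0.2276 0.1534]
bodytop 172 med [0.5754 0.2005 0.1249] p2 [0.5667 0.1912 0.1189] p98 [0.6092 0.2341 0.1298]
standbot 584 med [ 0.537  -0.3316  0.0963] p2 [ 0.4922 -0.3848  0.0517] p98 [ 0.5975 -0.2374  0.1051]
```

View pics/crop1.png

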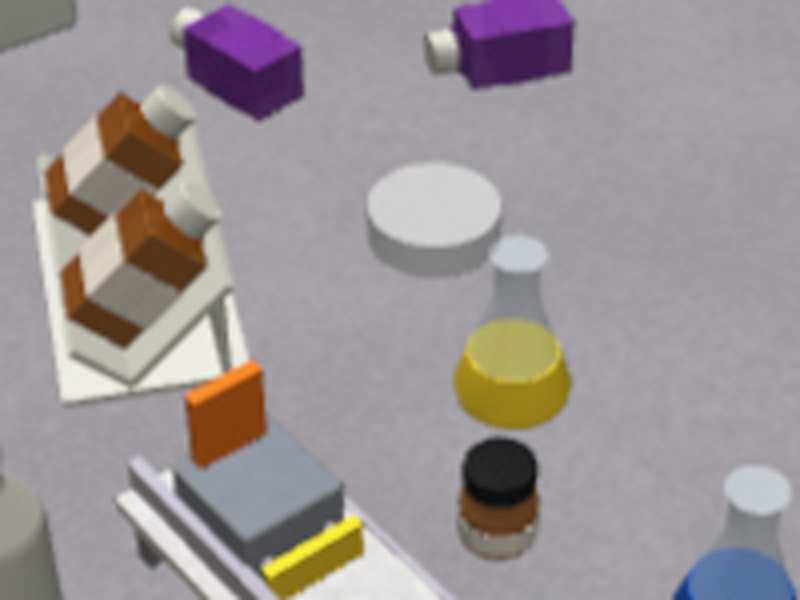

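The picture shows the shelf is a board on legs. Its front edge is at world x≈0.551 for y≈0.06, and about 45 mm high. That thin edge can swing the foot of a gripped bottle back: with the foot leading and the edge below the grip, the bottle turns upright in the pads. First I'll go above bottle 3 (crop pixel 140,255) with the jaws along its level axis.

{"api": "step_arm", "payload": {"motion": [{"linear": [0.62, 0.62, 0.1], "twist": -1, "jaw": 1}, {"linear": [0.62, 0.62, 0.1], "twist": -1, "jaw": 1}, {"linear": [0.62, 0.62, 0.1], "twist": -1, "jaw": 1}, {"linear": [0.62, 0.62, 0], "twist": -1, "jaw": 1}, {"linear": [0.62, 0.62, 0], "twist": -1, "jaw": 1}, {"linear": [0.62, 0.62, 0], "twist": -1, "jaw": 1}, {"linear": [0.62, 0.62, 0], "twist": -1, "jaw": 1}, {"linear": [0.62, 0.62, 0], "twist": -0.5, "jaw": 1}, {"linear": [0.2, 0.2, 0], "twist": 0, "jaw": 1}, {"linear": [0, 0, 0], "twist": 0, "jaw": 1}]}}

```text
time: 2.45
position: [0.5491, -0.2595, 0.2503]
ee_rot: [[-0.418, -0.908, 0.0], [-0.908, 0.418, -0.0], [0.0, -0.001, -1.0]]
force: [-0.6, -0.3, -0.3]
opening: 0.0853
```

```bash
python3 - <<'E'
from h import *
s=bot.get_state(); print(s['time'],s['position'],np.degrees(np.arctan2(s['ee_rot'][1][0],s['ee_rot'][0][0])))
i=bot.camera_info('wrist'); im,d=bot.read_camera('wrist'); cv2.imwrite('pics/w1.png',im); P=pts('wrist',d,i); np.save('w1.npy',P)
print('cam',np.round(np.array(i['world_from_camera'])[:3,3],3))
for n,q in [('bottle_3',0),('stand',0)]:
    print(n,[(np.round(r['position'],3).tolist(),round(r['confidence'],2)) for r in bot.landmark_of('wrist',n)])
h=cv2.cvtColor(im,cv2.COLOR_BGR2HSV)
for c in [bot.regions_of('wrist','bottle_3')]:
  for r in c:
    Q=P[r['mask']]; Q=Q[(Q[:,2]>.01)&(Q[:,2]<.2)]
    if len(Q)<50: continue
    # face up/away: plane with normal ~ 45deg
    best=None; rng=np.random.default_rng(0)
    for _ in range(300):
        a,b,c3=Q[rng.choice(len(Q),3,False)]; n=np.cross(b-a,c3-a); l=np.linalg.norm(n)
        if l<1e-7: continue
        n/=l; k=abs((Q-a)@n)<.0015
        if best is None or k.sum()>best.sum(): best=k
    p=Q[best]; m=p.mean(0); n=np.linalg.svd(p-m,full_matrices=False)[2][2]; n*=np.sign(n[2])
    print('bottle conf',round(r['confidence'],2),len(Q),best.sum(),'mean',m.round(4),'n',n.round(3),'yaw',np.degrees(np.arctan2(n[1],n[0])).round(1),'ctr-23n',(m-.023*n).round(4), 'ext',np.round(np.percentile(p,[1,99],0),3).tolist())
E
```

```text
2.45 [ 0.54912975 -0.25947718  0.25034271] -114.73769450797583
cam [ 0.612 -0.288  0.394]
bottle_3 [([0.144, -0.36, 0.026], 0.91), ([0.587, -0.278, 0.032], 0.83), ([0.548, -0.371, 0.03], 0.76), ([0.35, -0.424, 0.022], 0.71), ([0.6, -0.004, 0.061], 0.49)]
stand [([0.54, -0.314, 0.0], 0.56)]
bottle conf 0.94 848 799 mean [ 0.1702 -0.3647  0.048 ] n [-0.01   0.005  1.   ] yaw 152.4 ctr-23n [ 0.1704 -0.3648  0.025 ] ext [[0.144, -0.387, 0.047], [0.201, -0.341, 0.049]]
bottle conf 0.72 4716 2641 mean [ 0.5336 -0.3661  0.0795] n [ 0.652 -0.27   0.708] yaw -22.5 ctr-23n [ 0.5186 -0.3599  0.0632] ext [[0.505, -0.394, 0.05], [0.565, -0.339, 0.105]]
bottle conf 0.65 3884 2030 mean [ 0.3612 -0.4619  0.0476] n [0.005 0.001 1.   ] yaw 16.1 ctr-23n [ 0.3611 -0.4619  0.0246] ext [[0.335, -0.501, 0.046], [0.386, -0.422, 0.049]]
```

View pics/w1.png

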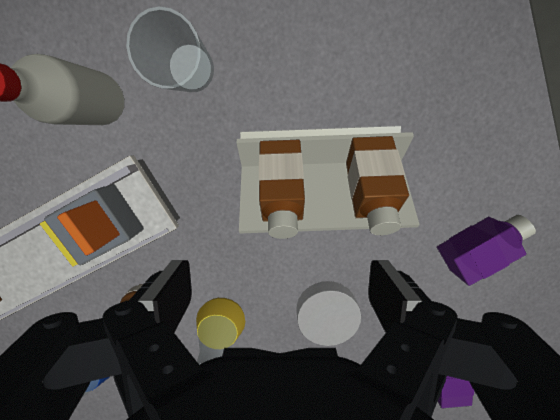

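Bottles 3 and 4 are the amber ones on the stand, at (282,180) and (378,178). The purple ones are off the stand. Next I get the plane's lateral centre for both.

```bash
python3 - <<'E'
from h import *
P=np.load('w1.npy'); a=np.radians(-22.5); ex=np.array([np.cos(a),np.sin(a),0]);ey=np.array([-np.sin(a),np.cos(a),0]);ez=np.array([0,0,1])
bz=(-ex+ez)/2**.5; bx=(ex+ez)/2**.5
for nm,(u0,u1,v0,v1) in {'b3':(245,320,130,225),'b4':(335,415,130,225)}.items():
    Q=P[v0:v1,u0:u1].reshape(-1,3); 
    top=np.percentile(Q@bx,[90]); h=Q@bx; 
    hist,e=np.histogram(h,bins=np.arange(h.min(),h.max(),.001)); k=[(round(e[i],4),hist[i]) for i in np.argsort(hist)[::-1][:3]]
    face=Q[h>np.median(h[h>np.percentile(h,80)])-.004]
    y=face@ey; z=face@bz
    print(nm,k,'lateral',np.percentile(y,[1,99]).round(4),'axial',np.percentile(z,[1,99]).round(4),'h',np.median(face@bx).round(4))
    yc=np.percentile(y,[1,99]).mean(); zb=np.percentile(z,1); hc=np.median(face@bx)-.023
    for s in (0,.06): print('  s',s,(ey*yc+bz*(zb+s)+bx*hc).round(4))
E
```

```text
b3 [(np.float64(0.504), np.int64(1390)), (np.float64(0.503), np.int64(919)), (np.float64(0.458), np.int64(872))] lateral [-0.0653 -0.0007] axial [-0.44   -0.1989] h 0.5041
  s 0 [ 0.5891 -0.2797  0.029 ]
  s 0.06 [ 0.5499 -0.2635  0.0715]
b4 [(np.float64(0.503), np.int64(1306)), (np.float64(0.504), np.int64(1073)), (np.float64(0.457), np.int64(744))] lateral [-0.171  -0.0938] axial [-0.4397 -0.3519] h 0.5038
  s 0 [ 0.5507 -0.3714  0.029 ]
  s 0.06 [ 0.5115 -0.3552  0.0714]
```

{"api": "step_arm", "payload": {"motion": [{"linear": [-0.02, -0.06, -0.85], "twist": 0.37, "jaw": 1}, {"linear": [0, 0, -0.85], "twist": 0, "jaw": 1}, {"linear": [0, 0, -0.85], "twist": 0, "jaw": 1}, {"linear": [0, 0, -0.6], "twist": 0, "jaw": 1}, {"linear": [0, 0, -0.15], "twist": 0, "jaw": 1}], "squeeze": 25}}

```text
time: 3.28
position: [0.5418, -0.2744, 0.05]
ee_rot: [[-0.396, -0.918, 0.004], [-0.918, 0.396, -0.007], [0.005, -0.006, -1.0]]
force: [-0.2, 1.2, -1.0]
opening: 0.0854
```

{"api": "step_arm", "payload": {"motion": [{"linear": [0.1, 0.18, 0.03], "twist": 0.15, "jaw": 1}, {"linear": [0, 0, 0], "twist": 0, "jaw": 1}]}}

```text
time: 3.52
position: [0.5489, -0.2642, 0.0543]
ee_rot: [[-0.382, -0.924, 0.006], [-0.924, 0.382, -0.008], [0.005, -0.009, -1.0]]
force: [-0.1, -0.5, 0.1]
opening: 0.0852
```

{"api": "step_arm", "payload": {"motion": [{"linear": [0, 0, 0], "jaw": 0.2}, {"linear": [0, 0, 0], "jaw": -0.4}, {"linear": [0, 0, 0], "jaw": -0.4}, {"linear": [0, 0, 0], "jaw": -0.4}, {"linear": [0, 0, 0], "jaw": -0.4}], "squeeze": 25}}

```text
invalid input at $.motion[0]: expected keys linear, twist, jaw
```

{"api": "step_arm", "payload": {"motion": [{"linear": [0, 0, 0], "twist": 0, "jaw": 0.2}, {"linear": [0, 0, 0], "twist": 0, "jaw": -0.4}, {"linear": [0, 0, 0], "twist": 0, "jaw": -0.4}, {"linear": [0, 0, 0], "twist": 0, "jaw": -0.4}, {"linear": [0, 0, 0], "twist": 0, "jaw": -0.4}], "squeeze": 25}}

```text
time: 4.15
position: [0.5503, -0.2651, 0.0574]
ee_rot: [[-0.382, -0.924, 0.01], [-0.924, 0.382, -0.01], [0.006, -0.013, -1.0]]
force: [-0.8, 0.0, -1.3]
opening: 0.0456
```

{"api": "step_arm", "payload": {"motion": [{"linear": [0, 0, 0.5], "twist": 0, "jaw": -0.4}, {"linear": [0, 0, 0.8], "twist": 0, "jaw": -0.4}, {"linear": [0, 0, 0.8], "twist": 0, "jaw": -0.4}, {"linear": [0, 0, 0.5], "twist": 0, "jaw": -0.4}, {"linear": [-0.2, 0.7, 0], "twist": 0.8, "jaw": -0.4}, {"linear": [-0.2, 0.7, 0], "twist": 0.8, "jaw": -0.4}, {"linear": [-0.2, 0.7, 0], "twist": 0.8, "jaw": -0.4}, {"linear": [-0.2, 0.7, 0], "twist": 0.8, "jaw": -0.4}, {"linear": [-0.2, 0.7, 0], "twist": 0.8, "jaw": -0.4}, {"linear": [-0.2, 0.7, 0], "twist": 0.2, "jaw": -0.4}, {"linear": [-0.2, 0.6, 0], "twist": 0, "jaw": -0.4}, {"linear": [0, 0, 0], "twist": 0, "jaw": -0.4}]}}

```text
time: 5.65
position: [0.4598, 0.0311, 0.2167]
ee_rot: [[0.061, -0.998, 0.012], [-0.998, -0.061, -0.007], [0.008, -0.011, -1.0]]
force: [0.6, -1.1, -1.1]
opening: 0.0457
```

```bash
cat > look.py <<'E'
import sys
from h import *
s=bot.get_state(); print(s['time'],np.round(s['position'],4),np.degrees(np.arctan2(s['ee_rot'][1][0],s['ee_rot'][0][0])).round(2),np.round(s['force'],1))
n=sys.argv[1]; ims=[]
p=np.array(s['position'])+[0,0,.02]
for c in ['scene','top']:
    i=bot.camera_info(c); im,d=bot.read_camera(c); np.save(f'{n}_{c}.npy',pts(c,d,i)); cv2.imwrite(f'pics/{n}_{c}.png',im)
    f=210/np.tan(np.radians(i['fovy'])/2); q=np.linalg.inv(i['world_from_camera'])@np.append(p,1)
    u,v=i['cx']+f*q[0]/-q[2], i['cy']-f*q[1]/-q[2]
    u=int(np.clip(u,65,495)); v=int(np.clip(v,75,345))
    ims.append(cv2.resize(im[v-75:v+75,u-65:u+65],(390,450),interpolation=cv2.INTER_CUBIC)); print(c,u-65,v-75)
cv2.imwrite(f'pics/{n}.png',np.hstack(ims))
E
python3 look.py g3
```

```text
5.65 [0.4598 0.0311 0.2167] -86.5 [ 0.6 -1.1 -1.1]
scene 241 112
top 158 118
```

View pics/g3.png

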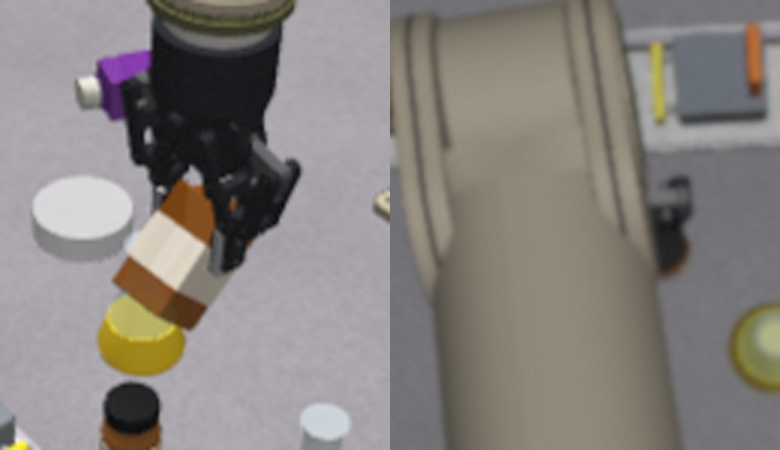

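The bottle is held foot-forward at about 45° (crop pixel 190,260). I go down in front of the shelf's front edge, between jar and flask.

{"api": "step_arm", "payload": {"motion": [{"linear": [0.05, 0.57, 0], "twist": -0.15, "jaw": -0.4}, {"linear": [0, 0, 0], "twist": 0, "jaw": -0.4}, {"linear": [0, 0, -0.8], "twist": 0, "jaw": -0.4}, {"linear": [0, 0, -0.8], "twist": 0, "jaw": -0.4}, {"linear": [0, 0, -0.7], "twist": 0, "jaw": -0.4}, {"linear": [0, 0, -0.25], "twist": 0, "jaw": -0.4}, {"linear": [0, 0, 0], "twist": 0, "jaw": -0.4}]}}

```text
time: 6.62
position: [0.4668, 0.0529, 0.06]
ee_rot: [[0.027, -1.0, 0.013], [-1.0, -0.027, -0.01], [0.01, -0.013, -1.0]]
force: [0.2, -0.0, -1.2]
opening: 0.0457
```

{"api": "step_arm", "payload": {"motion": [{"linear": [0, 0.18, -0.13], "twist": 0.15, "jaw": -0.4}, {"linear": [0.25, 0, 0], "twist": 0, "jaw": -0.4}, {"linear": [0.2, 0, 0], "twist": 0, "jaw": -0.4}, {"linear": [0.15, 0, 0], "twist": 0, "jaw": -0.4}]}}

```text
time: 7.12
position: [0.5001, 0.0651, 0.0545]
ee_rot: [[0.045, -0.999, 0.005], [-0.999, -0.045, -0.013], [0.013, -0.005, -1.0]]
force: [-33.7, -1.9, 19.3]
opening: 0.0454
```

The push was up and back, so the foot's front corner caught at the board's top. I back off, go lower and use a lighter grip.

{"api": "step_arm", "payload": {"motion": [{"linear": [-0.35, 0, 0], "twist": 0, "jaw": -0.4}, {"linear": [0, 0, -0.1], "twist": 0, "jaw": -0.4}, {"linear": [0, 0, -0.03], "twist": 0, "jaw": -0.4}, {"linear": [0, 0, 0], "twist": 0, "jaw": -0.4}], "squeeze": 20}}

```text
time: 7.62
position: [0.4812, 0.0666, 0.0481]
ee_rot: [[0.046, -0.999, 0.008], [-0.999, -0.047, -0.012], [0.012, -0.008, -1.0]]
force: [0.1, 0.6, -0.3]
opening: 0.0459
```

```bash
python3 look.py t1
```

```text
7.625 [0.4812 0.0666 0.0481] -87.34 [ 0.1  0.6 -0.3]
scene 239 187
top 150 121
```

View pics/t1.png

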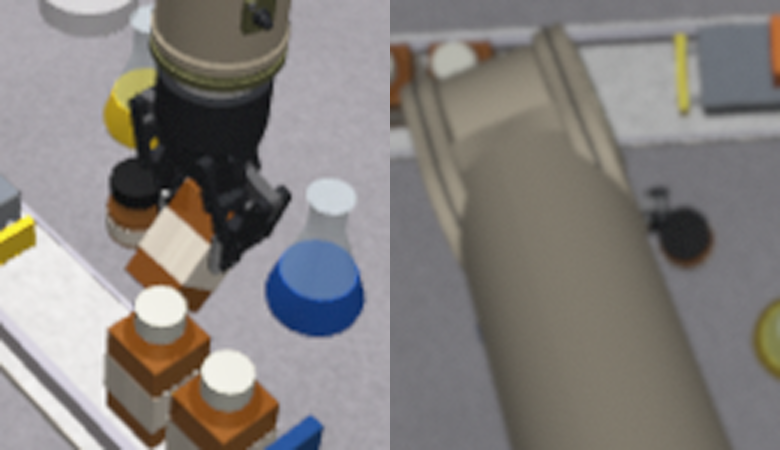

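The bottle is still tilted and both neighbours are clear. I measure its tilt from the scene depth.

```bash
cat > tilt.py <<'E'
import sys
from h import *
n=sys.argv[1]; P=np.load(f'{n}_scene.npy'); im=cv2.imread(f'pics/{n}_scene.png'); h=cv2.cvtColor(im,cv2.COLOR_BGR2HSV)
p=np.array(bot.get_state()['position'])
m=(abs(P[...,0]-p[0])<.09)&(abs(P[...,1]-p[1])<.024)&(P[...,2]<.2)&(P[...,2]>max(p[2]-.05,.004))&(h[...,2]>70)&(P[...,0]<(.548 if p[0]<.55 else 1))
Q=P[m]; print(len(Q)); rng=np.random.default_rng(0)
for k in range(2):
    best=np.zeros(len(Q),bool)
    for _ in range(500):
        a,b,c=Q[rng.choice(len(Q),3,False)]; v=np.cross(b-a,c-a); l=np.linalg.norm(v)
        if l<1e-7: continue
        g=abs((Q-a)@(v/l))<.0012
        if g.sum()>best.sum(): best=g
    q=Q[best]; c=q.mean(0); v=np.linalg.svd(q-c,full_matrices=False)[2][2]; v*=np.sign(v[2])
    print(best.sum(),'mean',c.round(4),'n',v.round(3),'elev',np.degrees(np.arcsin(v[2])).round(1),'ext',np.percentile(q,[2,98],0).round(3).tolist()); Q=Q[~best]
E
python3 tilt.py t1
```

```text
711
331 mean [0.5043 0.0655 0.0656] n [0.728 0.063 0.682] elev 43.0 ext [[0.479, 0.046, 0.04], [0.529, 0.089, 0.093]]
123 mean [0.502  0.0683 0.0671] n [ 0.696 -0.057  0.716] elev 45.7 ext [[0.477, 0.046, 0.041], [0.529, 0.089, 0.091]]
```

{"api": "step_arm", "payload": {"motion": [{"linear": [0.15, 0, 0], "twist": 0, "jaw": -0.4}, {"linear": [0.12, 0, 0], "twist": 0, "jaw": -0.4}, {"linear": [0.12, 0, 0], "twist": 0, "jaw": -0.4}]}}

```text
time: 8.1
position: [0.502, 0.0663, 0.0473]
ee_rot: [[0.046, -0.999, -0.001], [-0.999, -0.046, -0.014], [0.013, 0.002, -1.0]]
force: [-23.6, 0.5, 13.4]
opening: 0.0459
```

{"api": "step_arm", "payload": {"motion": [{"linear": [0.15, 0, 0], "twist": 0, "jaw": -0.4}, {"linear": [0.12, 0, 0], "twist": 0, "jaw": -0.4}]}}

```text
time: 8.35
position: [0.5115, 0.0663, 0.0447]
ee_rot: [[0.048, -0.999, -0.018], [-0.999, -0.047, -0.016], [0.015, 0.018, -1.0]]
force: [-7.4, 1.5, -0.8]
opening: 0.0458
```

```bash
python3 look.py t2; python3 tilt.py t2
```

```text
8.35 [0.5115 0.0663 0.0447] -87.27 [-7.4  1.5 -0.8]
scene 228 194
top 150 108
488
282 mean [0.5277 0.0637 0.0635] n [0.813 0.033 0.581] elev 35.5 ext [[0.51, 0.045, 0.038], [0.546, 0.088, 0.088]]
101 mean [0.5286 0.0648 0.0591] n [0.813 0.036 0.581] elev 35.5 ext [[0.509, 0.044, 0.036], [0.545, 0.087, 0.085]]
```

{"api": "step_arm", "payload": {"motion": [{"linear": [0.06, 0, 0.1], "twist": 0, "jaw": -0.4}, {"linear": [0.14, 0, 0], "twist": 0, "jaw": -0.4}, {"linear": [0.12, 0, 0], "twist": 0, "jaw": -0.4}]}}

```text
time: 8.82
position: [0.5289, 0.066, 0.0495]
ee_rot: [[0.047, -0.999, -0.026], [-0.999, -0.047, -0.017], [0.016, 0.026, -1.0]]
force: [-8.3, -0.0, 1.5]
opening: 0.0459
```

```bash
python3 look.py t3; python3 tilt.py t3
```

```text
8.825 [0.5289 0.066  0.0495] -87.28 [-8.3 -0.   1.5]
scene 221 196
top 150 101
358
223 mean [0.5389 0.0631 0.068 ] n [0.961 0.025 0.275] elev 15.9 ext [[0.531, 0.045, 0.04], [0.547, 0.084, 0.098]]
61 mean [0.54   0.0617 0.0666] n [0.929 0.081 0.362] elev 21.2 ext [[0.529, 0.045, 0.043], [0.548, 0.08, 0.096]]
```

{"api": "step_arm", "payload": {"motion": [{"linear": [0.12, 0, 0], "twist": 0, "jaw": -0.4}, {"linear": [0.1, 0, 0], "twist": 0, "jaw": -0.4}, {"linear": [0, 0, 0], "twist": 0, "jaw": -0.4}]}}

```text
time: 9.3
position: [0.5408, 0.0662, 0.0498]
ee_rot: [[0.048, -0.998, -0.031], [-0.999, -0.047, -0.017], [0.016, 0.032, -0.999]]
force: [-1.9, -0.2, -2.1]
opening: 0.0457
```

```bash
python3 look.py t4; python3 tilt.py t4
```

```text
9.3 [0.5408 0.0662 0.0498] -87.27 [-1.9 -0.2 -2.1]
scene 217 199
top 150 96
188
129 mean [0.5463 0.0639 0.0714] n [0.998 0.022 0.066] elev 3.8 ext [[0.544, 0.047, 0.043], [0.548, 0.08, 0.1]]
22 mean [0.5125 0.0876 0.0523] n [-0.161  0.986  0.048] elev 2.7 ext [[0.501, 0.084, 0.026], [0.539, 0.09, 0.099]]
```

The bottle is upright to about 4°. I lift it, twist 90° and bring it over the shelf at about y=0.095.

{"api": "step_arm", "payload": {"motion": [{"linear": [-0.15, 0, 0.1], "twist": 0, "jaw": -0.4}, {"linear": [-0.1, 0, 0.7], "twist": 0, "jaw": -0.4}, {"linear": [0, 0, 0.8], "twist": 0.3, "jaw": -0.4}, {"linear": [0, 0, 0.8], "twist": 1, "jaw": -0.4}, {"linear": [0.2, 0.1, 0.1], "twist": 1, "jaw": -0.4}, {"linear": [0.3, 0.1, 0], "twist": 1, "jaw": -0.4}, {"linear": [0.3, 0.1, 0], "twist": 1, "jaw": -0.4}, {"linear": [0.3, 0.1, 0], "twist": 1, "jaw": -0.4}, {"linear": [0, 0, 0], "twist": 1, "jaw": -0.4}, {"linear": [0, 0, 0], "twist": 1, "jaw": -0.4}, {"linear": [0, 0, 0], "twist": 1, "jaw": -0.4}, {"linear": [0, 0, 0], "twist": 1, "jaw": -0.4}]}}

```text
time: 10.9
position: [0.5981, 0.092, 0.2189]
ee_rot: [[0.868, -0.496, 0.025], [-0.496, -0.868, -0.019], [0.031, 0.004, -1.0]]
force: [1.2, 0.6, -1.0]
opening: 0.0459
```

{"api": "step_arm", "payload": {"motion": [{"linear": [0, 0, 0], "twist": 1, "jaw": -0.4}, {"linear": [0, 0, 0], "twist": 1, "jaw": -0.4}, {"linear": [0, 0, 0], "twist": 1, "jaw": -0.4}, {"linear": [0, 0, 0], "twist": 1, "jaw": -0.4}, {"linear": [0, 0, 0], "twist": 1, "jaw": -0.4}, {"linear": [0, 0, 0], "twist": 0, "jaw": -0.4}]}}

```text
time: 11.65
position: [0.6, 0.0921, 0.2259]
ee_rot: [[0.999, 0.021, 0.045], [0.022, -1.0, -0.002], [0.045, 0.003, -0.999]]
force: [0.7, 0.3, -1.1]
opening: 0.0455
```

```bash
python3 look.py c3; python3 tilt.py c3; python3 - <<'E'
from h import *
for c in ['scene','wrist']:
    if c=='wrist': bot.read_camera(c)
    for q in ['bottle_3','pad_face']: print(c,q,[(np.round(r['position'],3).tolist(),round(r['confidence'],2)) for r in bot.landmark_of(c,q)])
E
```

```text
11.65 [0.6    0.0921 0.2259] 1.24 [ 0.7  0.3 -1.1]
scene 201 156
top 127 48
30
23 mean [0.6111 0.0938 0.1984] n [-0.039 -0.123  0.992] elev 82.6 ext [[0.584, 0.072, 0.196], [0.626, 0.102, 0.2]]
7 mean [0.6133 0.089  0.1981] n [-0.02   0.072  0.997] elev 85.7 ext [[0.591, 0.072, 0.197], [0.626, 0.101, 0.199]]
scene bottle_3 [([0.549, -0.374, 0.029], 0.94), ([0.589, 0.157, 0.049], 0.92), ([0.6, 0.077, 0.192], 0.88), ([0.353, -0.424, 0.023], 0.78), ([0.585, 0.213, 0.041], 0.74), ([0.143, -0.362, 0.028], 0.58)]
scene pad_face [([0.601, -0.001, 0.059], 0.53), ([0.601, 0.078, 0.194], 0.4)]
wrist bottle_3 [([0.59, 0.214, 0.044], 0.65), ([0.6, 0.08, 0.196], 0.61), ([0.591, 0.156, 0.042], 0.55)]
wrist pad_face []
```

View pics/c3.png

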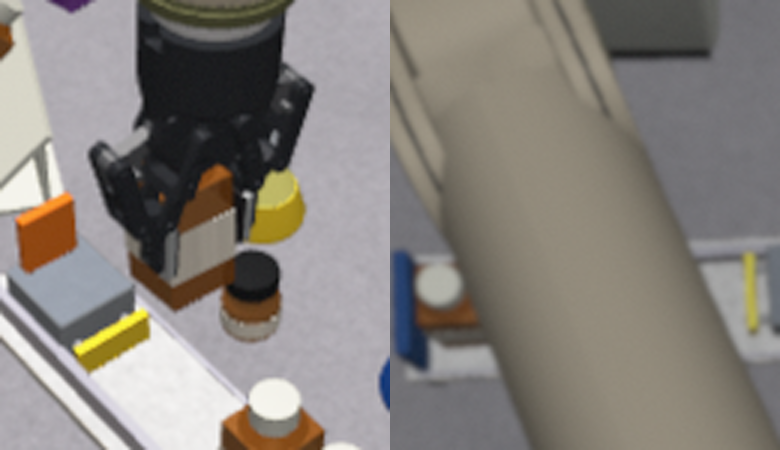

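```bash
python3 - <<'E'
from h import *
P=np.load('c3_scene.npy'); im=cv2.imread('pics/c3_scene.png'); h=cv2.cvtColor(im,cv2.COLOR_BGR2HSV)
m=(abs(P[...,0]-.6)<.04)&(abs(P[...,1]-.09)<.06)&(P[...,2]>.16)&(P[...,2]<.3)
amber=m&(h[...,0]<22)&(h[...,1]>90)&(h[...,2]>40); lab=m&(h[...,1]<90)&(h[...,2]>110)
for n,k in [('amber',amber),('label',lab)]:
    Q=P[k]; print(n,len(Q),np.percentile(Q,[2,50,98],0).round(3).tolist() if len(Q) else '')
Q=P[amber|lab]; rng=np.random.default_rng(0)
for k in range(3):
    best=np.zeros(len(Q),bool)
    for _ in range(600):
        a,b,c=Q[rng.choice(len(Q),3,False)]; v=np.cross(b-a,c-a); l=np.linalg.norm(v)
        if l<1e-7: continue
        g=abs((Q-a)@(v/l))<.0012
        if g.sum()>best.sum(): best=g
    q=Q[best]; c=q.mean(0); v=np.linalg.svd(q-c,full_matrices=False)[2][2]
    print(best.sum(),c.round(4),v.round(3),np.percentile(q,[2,98],0).round(3).tolist()); Q=Q[~best]
E
```

```text
amber 513 [[0.576, 0.065, 0.2], [0.601, 0.094, 0.25], [0.631, 0.103, 0.291]]
label 371 [[0.574, 0.055, 0.197], [0.6, 0.097, 0.232], [0.626, 0.102, 0.258]]
530 [0.5986 0.097  0.2356] [-0.026  0.993  0.117] [[0.578, 0.092, 0.199], [0.622, 0.101, 0.274]]
126 [0.6249 0.0767 0.2102] [0.999 0.023 0.036] [[0.623, 0.054, 0.196], [0.626, 0.099, 0.249]]
87 [0.5946 0.0942 0.2424] [-0.025  0.992  0.128] [[0.575, 0.089, 0.198], [0.627, 0.1, 0.277]]
```

The bottle is held 7° off plumb and about 17 mm off the tool axis, because it slid while tipping. Setting it down will flatten it, and I'll then regrip it centrally to move it along. I lower here.

{"api": "step_arm", "payload": {"motion": [{"linear": [0, 0, -0.8], "twist": 0.2, "jaw": -0.4}, {"linear": [0, 0, -0.8], "twist": 0, "jaw": -0.4}, {"linear": [0, 0, -0.6], "twist": 0, "jaw": -0.4}, {"linear": [0, 0, 0], "twist": 0, "jaw": -0.4}]}}

```text
time: 12.5
position: [0.6, 0.0924, 0.0905]
ee_rot: [[0.998, 0.041, 0.046], [0.041, -0.999, -0.0], [0.045, 0.002, -0.999]]
force: [-0.1, -0.6, -0.6]
opening: 0.0455
```

{"api": "step_arm", "payload": {"motion": [{"linear": [0, 0, -0.13], "twist": 0, "jaw": -0.4}, {"linear": [0, 0, -0.1], "twist": 0, "jaw": -0.4}, {"linear": [0, 0, -0.08], "twist": 0, "jaw": -0.4}]}}

```text
time: 12.88
position: [0.603, 0.094, 0.0775]
ee_rot: [[0.998, 0.04, 0.053], [0.04, -0.999, 0.0], [0.053, 0.002, -0.999]]
force: [-11.8, 1.8, 33.8]
opening: 0.0456
```

{"api": "step_arm", "payload": {"motion": [{"linear": [0, 0, 0.02], "twist": 0, "jaw": -0.1}, {"linear": [0, 0, 0], "twist": 0, "jaw": 0.4}, {"linear": [0, 0, 0], "twist": 0, "jaw": 0.8}, {"linear": [0, 0, 0.3], "twist": 0, "jaw": 1}, {"linear": [0, 0, 0.7], "twist": 0, "jaw": 1}, {"linear": [0, 0, 0.8], "twist": 0, "jaw": 1}, {"linear": [0, -0.6, 0.4], "twist": 0, "jaw": 1}, {"linear": [0, -0.8, 0.2], "twist": 0, "jaw": 1}, {"linear": [0, 0, 0], "twist": 0, "jaw": 1}]}}

```text
time: 14.0
position: [0.6042, 0.0092, 0.2364]
ee_rot: [[0.997, 0.043, 0.061], [0.043, -0.999, 0.001], [0.061, 0.002, -0.998]]
force: [0.1, 1.1, 0.4]
opening: 0.0855
```

```bash
cat > row.py <<'E'
from h import *
import sys
s=bot.get_state(); R=np.array(s['ee_rot']); print(s['time'],np.round(s['position'],4),'yaw',np.degrees(np.arctan2(R[1][0],R[0][0])).round(2),'tilt',R[:,2].round(3))
a=np.radians(2.4); Rz=np.array([[np.cos(a),-np.sin(a)],[np.sin(a),np.cos(a)]]); o=np.array([.6,.078])
for c in sys.argv[1:]:
    i=bot.camera_info(c); im,d=bot.read_camera(c); P=pts(c,d,i); h=cv2.cvtColor(im,cv2.COLOR_BGR2HSV); cv2.imwrite(f'pics/row_{c}_{s["time"]:.2f}.png',im)
    S=np.concatenate([(P[...,:2]-o)@Rz,P[...,2:]-.0],-1)
    box=(abs(S[...,0])<.045)&(S[...,1]>-.1)&(S[...,1]<.168)
    w=box&(P[...,2]>.143)&(P[...,2]<.157)&(h[...,1]<90)&(h[...,2]>110)
    n,l,stt,ct=cv2.connectedComponentsWithStats(w.astype(np.uint8))
    for k in range(1,n):
        if stt[k,4]<60: continue
        Q=S[l==k]; q=np.percentile(Q,[2,98],0); print(c,'cap ctr shelf xy',q[:,:2].mean(0).round(4),'size',(q[1]-q[0])[:2].round(3),'z',np.median(Q[:,2]).round(4))
    w=box&(P[...,2]>.118)&(P[...,2]<.132)&(h[...,0]<22)&(h[...,1]>90)
    n,l,stt,ct=cv2.connectedComponentsWithStats(w.astype(np.uint8))
    for k in range(1,n):
        if stt[k,4]<60: continue
        Q=S[l==k]; r=cv2.minAreaRect(Q[:,:2].astype(np.float32)*1000); print(c,'  body top',np.round(r[0],1),np.round(r[1],1),'ang',round(r[2],1))
    pf=(h[...,0]>=22)&(h[...,0]<=35)&(h[...,1]>120)&(h[...,2]>100)&box
    if pf.sum()>20: print(c,'pad y',np.percentile(S[pf][:,1],[2,50,98]).round(4))
E
python3 row.py scene top wrist
```

```text
14.0 [0.6042 0.0092 0.2364] yaw 2.46 tilt [ 0.061  0.001 -0.998]
scene cap ctr shelf xy [0.0078 0.0038] size [0.027 0.028] z 0.1483
scene cap ctr shelf xy [-0.0057  0.0785] size [0.028 0.028] z 0.1483
scene cap ctr shelf xy [-0.0048  0.1385] size [0.028 0.028] z 0.1483
scene   body top [8.  3.9] [47.  46.2] ang 88.2
scene   body top [-5.  77.8] [45.6 47.4] ang 1.2
scene   body top [ -5.1 138.6] [46.8 47.5] ang 89.4
scene pad y [-0.0972 -0.0794 -0.0773]
top cap ctr shelf xy [-0.0051  0.1361] size [0.028 0.028] z 0.1494
top cap ctr shelf xy [-0.0061  0.076 ] size [0.028 0.028] z 0.1493
top   body top [-7.4 75.9] [45.  44.6] ang 89.2
top   body top [ -6.3 135.4] [44.7 43.7] ang 89.4
wrist cap ctr shelf xy [-0.0068  0.075 ] size [0.027 0.022] z 0.1515
wrist cap ctr shelf xy [0.0063 0.0034] size [0.027 0.027] z 0.1514
wrist   body top [-7.  75.3] [44.9 41.1] ang 0.9
wrist   body top [6.4 3.4] [45.  45.1] ang 0.4
wrist pad y [-0.0859 -0.0816 -0.0782]
```

Bottle 3 stands square at shelf (7, 3) mm, bottle 2 at (-6, 76) and bottle 1 at (-5, 137). I now centre bottle 1 by closing the jaws on the middle line, then slide it to the cheek.

{"api": "step_arm", "payload": {"motion": [{"linear": [-0.03, 0.85, -0.1], "twist": 0, "jaw": 1}, {"linear": [-0.03, 0.85, -0.1], "twist": 0, "jaw": 1}, {"linear": [-0.03, 0.85, -0.1], "twist": 0, "jaw": 1}, {"linear": [-0.04, 0.85, -0.1], "twist": 0, "jaw": 1}, {"linear": [0, 0.05, 0], "twist": 0, "jaw": 1}, {"linear": [0, 0, 0], "twist": 0, "jaw": 1}]}}

```text
time: 14.9
position: [0.5901, 0.2352, 0.209]
ee_rot: [[0.997, 0.059, 0.055], [0.059, -0.998, 0.006], [0.055, -0.003, -0.998]]
force: [0.7, 0.4, -0.2]
opening: 0.0855
```

{"api": "step_arm", "payload": {"motion": [{"linear": [0.1, -0.34, -0.3], "twist": -0.16, "jaw": 1}, {"linear": [0, 0, -0.6], "twist": 0, "jaw": 1}, {"linear": [0, 0, -0.6], "twist": 0, "jaw": 1}, {"linear": [0, 0, -0.2], "twist": 0, "jaw": 1}, {"linear": [0, 0, 0], "twist": 0, "jaw": 1}]}}

```text
time: 15.52
position: [0.5983, 0.2042, 0.1022]
ee_rot: [[0.998, 0.031, 0.055], [0.031, -1.0, 0.001], [0.055, 0.0, -0.998]]
force: [0.6, 0.5, 0.4]
opening: 0.0857
```

{"api": "step_arm", "payload": {"motion": [{"linear": [-0.03, 0.15, -0.12], "twist": 0.1, "jaw": 1}, {"linear": [0, 0, 0], "twist": 0, "jaw": 0.3}, {"linear": [0, 0, 0], "twist": 0, "jaw": -0.4}, {"linear": [0, 0, 0], "twist": 0, "jaw": -0.4}, {"linear": [0, 0, 0], "twist": 0, "jaw": -0.4}, {"linear": [0, 0, 0], "twist": 0, "jaw": -0.4}], "squeeze": 20}}

```text
time: 16.27
position: [0.5981, 0.2145, 0.0981]
ee_rot: [[0.997, 0.042, 0.059], [0.042, -0.999, 0.003], [0.059, -0.001, -0.998]]
force: [-0.7, -1.2, -0.2]
opening: 0.0496
```

{"api": "step_arm", "payload": {"motion": [{"linear": [0, 0.1, 0], "twist": 0, "jaw": -0.4}, {"linear": [-0.02, 0.06, 0], "twist": 0, "jaw": -0.4}, {"linear": [0, 0, 0], "twist": 0, "jaw": -0.4}]}}

```text
time: 16.65
position: [0.5974, 0.2235, 0.098]
ee_rot: [[0.997, 0.041, 0.06], [0.041, -0.999, 0.001], [0.06, 0.001, -0.998]]
force: [-0.0, -1.8, -0.3]
opening: 0.0498
```

{"api": "step_arm", "payload": {"motion": [{"linear": [0, 0, 0], "twist": 0, "jaw": 0.3}, {"linear": [0, 0, 0], "twist": 0, "jaw": 1}, {"linear": [0, 0, 0], "twist": 0, "jaw": 1}, {"linear": [0.01, -0.4, 0], "twist": 0, "jaw": 1}, {"linear": [0.01, -0.4, 0], "twist": 0, "jaw": 1}, {"linear": [0, -0.3, 0], "twist": 0, "jaw": 1}, {"linear": [0, 0, 0], "twist": 0, "jaw": 1}]}}

```text
time: 17.52
position: [0.598, 0.1578, 0.0985]
ee_rot: [[0.997, 0.043, 0.06], [0.043, -0.999, 0.004], [0.06, -0.001, -0.998]]
force: [-0.8, 0.3, 0.1]
opening: 0.0855
```

Close on bottle 2, slide it about 20 mm towards bottle 1, stopping on contact.

{"api": "step_arm", "payload": {"motion": [{"linear": [0, -0.05, 0], "twist": 0, "jaw": 0.3}, {"linear": [0, 0, 0], "twist": 0, "jaw": -0.4}, {"linear": [0, 0, 0], "twist": 0, "jaw": -0.4}, {"linear": [0, 0, 0], "twist": 0, "jaw": -0.4}, {"linear": [0, 0, 0], "twist": 0, "jaw": -0.4}, {"linear": [0, 0.15, 0], "twist": 0, "jaw": -0.4}, {"linear": [0, 0.15, 0], "twist": 0, "jaw": -0.4}, {"linear": [0, 0.04, 0], "twist": 0, "jaw": -0.4}, {"linear": [0, 0, 0], "twist": 0, "jaw": -0.4}]}}

```text
time: 18.65
position: [0.5975, 0.18, 0.0987]
ee_rot: [[0.997, 0.047, 0.06], [0.047, -0.999, 0.005], [0.06, -0.002, -0.998]]
force: [-0.3, -4.0, 0.9]
opening: 0.0489
```

{"api": "step_arm", "payload": {"motion": [{"linear": [0, 0, 0], "twist": 0, "jaw": 0.3}, {"linear": [0, 0, 0], "twist": 0, "jaw": 1}, {"linear": [0, 0, 0], "twist": 0, "jaw": 1}, {"linear": [0.02, -0.5, 0], "twist": 0, "jaw": 1}, {"linear": [0.02, -0.5, 0], "twist": 0, "jaw": 1}, {"linear": [0.01, -0.4, 0], "twist": 0, "jaw": 1}, {"linear": [0, -0.1, 0], "twist": 0, "jaw": 1}, {"linear": [0, 0, 0], "twist": 0, "jaw": 1}]}}

```text
time: 19.65
position: [0.6001, 0.0894, 0.0989]
ee_rot: [[0.997, 0.049, 0.061], [0.048, -0.999, 0.008], [0.061, -0.005, -0.998]]
force: [0.2, -0.0, 0.3]
opening: 0.0851
```

{"api": "step_arm", "payload": {"motion": [{"linear": [0.03, -0.1, 0], "twist": -0.07, "jaw": 0.4}, {"linear": [0, 0, 0], "twist": 0, "jaw": -0.4}, {"linear": [0, 0, 0], "twist": 0, "jaw": -0.4}, {"linear": [0, 0, 0], "twist": 0, "jaw": -0.4}, {"linear": [0, 0, 0], "twist": 0, "jaw": -0.4}, {"linear": [-0.02, 0.25, 0], "twist": 0, "jaw": -0.4}, {"linear": [0, 0.25, 0], "twist": 0, "jaw": -0.4}, {"linear": [0, 0.15, 0], "twist": 0, "jaw": -0.4}, {"linear": [0, 0.05, 0], "twist": 0, "jaw": -0.4}, {"linear": [0, 0, 0], "twist": 0, "jaw": -0.4}]}}

```text
time: 20.9
position: [0.6001, 0.1299, 0.0992]
ee_rot: [[0.997, 0.045, 0.06], [0.044, -0.999, 0.006], [0.06, -0.004, -0.998]]
force: [-1.7, -1.6, 2.0]
opening: 0.0454
```

Bottle 3 is up against the row. Now I go for bottle 4, using the other half-turn for a shorter twist.

{"api": "step_arm", "payload": {"motion": [{"linear": [0, 0, 0], "twist": 0, "jaw": 0.3}, {"linear": [0, 0, 0], "twist": 0, "jaw": 1}, {"linear": [0, 0, 0.3], "twist": 0, "jaw": 1}, {"linear": [0, 0, 0.8], "twist": 0, "jaw": 1}, {"linear": [0, 0, 0.7], "twist": 1, "jaw": 1}, {"linear": [-0.13, -0.7, 0.1], "twist": 1, "jaw": 1}, {"linear": [-0.13, -0.7, 0], "twist": 1, "jaw": 1}, {"linear": [-0.13, -0.7, 0], "twist": 1, "jaw": 1}, {"linear": [-0.13, -0.7, 0], "twist": 1, "jaw": 1}, {"linear": [-0.13, -0.7, 0], "twist": 1, "jaw": 1}, {"linear": [-0.13, -0.7, 0], "twist": 1, "jaw": 1}, {"linear": [-0.13, -0.7, 0], "twist": 1, "jaw": 1}]}}

```text
time: 22.4
position: [0.5448, -0.1665, 0.2306]
ee_rot: [[0.605, 0.795, 0.045], [0.793, -0.607, 0.055], [0.071, 0.002, -0.997]]
force: [0.4, -0.6, 0.8]
opening: 0.0853
```

{"api": "step_arm", "payload": {"motion": [{"linear": [-0.13, -0.7, 0], "twist": 1, "jaw": 1}, {"linear": [-0.13, -0.7, 0], "twist": 1, "jaw": 1}, {"linear": [-0.1, -0.5, 0], "twist": 0.8, "jaw": 1}, {"linear": [0, 0, 0], "twist": 0, "jaw": 1}]}}

```text
time: 22.9
position: [0.5216, -0.2886, 0.2359]
ee_rot: [[0.345, 0.938, 0.032], [0.936, -0.346, 0.063], [0.07, 0.008, -0.998]]
force: [-0.0, 0.8, -0.0]
opening: 0.0855
```

```bash
python3 row.py scene top; python3 - <<'E'
from h import *
i=bot.camera_info('wrist'); im,d=bot.read_camera('wrist')
for c in ['wrist','scene','top']: print(c,[(np.round(r['position'],3).tolist(),round(r['confidence'],2)) for r in bot.landmark_of(c,'bottle_4')])
E
```

```text
22.9 [ 0.5216 -0.2886  0.2359] yaw 69.76 tilt [ 0.032  0.063 -0.998]
scene cap ctr shelf xy [0.007  0.0479] size [0.027 0.028] z 0.1482
scene cap ctr shelf xy [-0.0042  0.1015] size [0.028 0.028] z 0.1482
scene cap ctr shelf xy [-0.0041  0.1475] size [0.027 0.027] z 0.1482
scene   body top [ 7.3 48.6] [45.9 46.4] ang 89.2
scene   body top [ -4.  122.9] [89.9 46. ] ang 89.6
scene pad y [-0.097  -0.0797 -0.077 ]
top cap ctr shelf xy [0.0067 0.0455] size [0.027 0.028] z 0.1494
top cap ctr shelf xy [-0.0042  0.1451] size [0.028 0.028] z 0.1498
top cap ctr shelf xy [-0.0041  0.0992] size [0.029 0.028] z 0.1499
top   body top [ 5.3 44.8] [44.5 43. ] ang 89.7
top   body top [ -5.6 119.9] [88.1 44. ] ang 89.0
top pad y [-0.0869 -0.0849 -0.0822]
wrist [([0.548, -0.375, 0.03], 0.93), ([0.352, -0.425, 0.024], 0.9)]
scene [([0.353, -0.423, 0.023], 0.96), ([0.591, 0.178, 0.047], 0.83), ([0.144, -0.361, 0.026], 0.8), ([0.6, 0.122, 0.044], 0.77), ([0.586, 0.222, 0.045], 0.76), ([0.546, -0.37, 0.028], 0.57)]
top [([0.543, -0.37, 0.032], 0.97), ([0.6, 0.122, 0.042], 0.95), ([0.588, 0.176, 0.05], 0.69)]
```

{"api": "step_arm", "payload": {"motion": [{"linear": [-0.1, -0.6, -0.2], "twist": -0.38, "jaw": 1}, {"linear": [-0.08, -0.5, -0.5], "twist": 0, "jaw": 1}, {"linear": [0, 0, -0.5], "twist": 0, "jaw": 1}, {"linear": [0, 0, -0.5], "twist": 0, "jaw": 1}, {"linear": [0, 0, -0.3], "twist": 0, "jaw": 1}, {"linear": [0, 0, 0], "twist": 0, "jaw": 1}]}}

```text
time: 23.95
position: [0.5107, -0.3545, 0.1113]
ee_rot: [[0.382, 0.924, 0.033], [0.922, -0.383, 0.06], [0.068, 0.008, -0.998]]
force: [-0.2, -0.2, -0.3]
opening: 0.0855
```

{"api": "step_arm", "payload": {"motion": [{"linear": [0, 0, -0.5], "twist": 0, "jaw": 1}, {"linear": [0, 0, -0.4], "twist": 0, "jaw": 1}, {"linear": [0, 0, -0.15], "twist": 0, "jaw": 1}, {"linear": [0, 0, 0], "twist": 0, "jaw": 1}]}}

```text
time: 24.45
position: [0.5135, -0.3563, 0.052]
ee_rot: [[0.382, 0.923, 0.039], [0.922, -0.383, 0.055], [0.066, 0.015, -0.998]]
force: [-0.6, -0.5, 1.4]
opening: 0.0851
```

{"api": "step_arm", "payload": {"motion": [{"linear": [-0.03, 0.02, -0.03], "twist": 0, "jaw": 0.2}, {"linear": [0, 0, 0], "twist": 0, "jaw": -0.4}, {"linear": [0, 0, 0], "twist": 0, "jaw": -0.4}, {"linear": [0, 0, 0], "twist": 0, "jaw": -0.4}, {"linear": [0, 0, 0], "twist": 0, "jaw": -0.4}, {"linear": [0, 0, 0.4], "twist": 0, "jaw": -0.4}, {"linear": [0, 0, 0.8], "twist": 0, "jaw": -0.4}, {"linear": [0, 0, 0.8], "twist": 0, "jaw": -0.4}, {"linear": [0, 0, 0.6], "twist": 0, "jaw": -0.4}, {"linear": [0, 0, 0], "twist": 0, "jaw": -0.4}], "squeeze": 22}}

```text
time: 25.7
position: [0.5119, -0.3546, 0.2127]
ee_rot: [[0.381, 0.924, 0.04], [0.922, -0.383, 0.055], [0.066, 0.016, -0.998]]
force: [-0.2, 0.7, -1.2]
opening: 0.0473
```

{"api": "step_arm", "payload": {"motion": [{"linear": [-0.08, 0.7, 0], "twist": 0.7, "jaw": -0.4}, {"linear": [-0.08, 0.7, 0], "twist": 0.7, "jaw": -0.4}, {"linear": [-0.08, 0.7, 0], "twist": 0.7, "jaw": -0.4}, {"linear": [-0.08, 0.7, 0], "twist": 0.7, "jaw": -0.4}, {"linear": [-0.08, 0.7, 0], "twist": 0.7, "jaw": -0.4}, {"linear": [-0.08, 0.7, 0], "twist": 0.6, "jaw": -0.4}, {"linear": [-0.08, 0.7, 0], "twist": 0, "jaw": -0.4}, {"linear": [-0.08, 0.7, 0], "twist": 0, "jaw": -0.4}, {"linear": [-0.08, 0.7, 0], "twist": 0, "jaw": -0.4}, {"linear": [0, 0.4, 0], "twist": 0, "jaw": -0.4}, {"linear": [0, 0, 0], "twist": 0, "jaw": -0.4}]}}

```text
time: 27.08
position: [0.46, 0.0596, 0.2015]
ee_rot: [[-0.05, 0.999, 0.002], [0.996, 0.05, 0.069], [0.069, 0.006, -0.998]]
force: [-0.1, -1.1, -1.0]
opening: 0.0469
```

{"api": "step_arm", "payload": {"motion": [{"linear": [0.1, 0.08, -0.7], "twist": 0, "jaw": -0.4}, {"linear": [0, 0, -0.7], "twist": 0, "jaw": -0.4}, {"linear": [0, 0, -0.7], "twist": 0, "jaw": -0.4}, {"linear": [0, 0, -0.3], "twist": 0, "jaw": -0.4}, {"linear": [0, 0, 0], "twist": 0, "jaw": -0.4}]}}

```text
time: 27.7
position: [0.4648, 0.0586, 0.0499]
ee_rot: [[-0.044, 0.999, -0.001], [0.997, 0.044, 0.068], [0.068, 0.002, -0.998]]
force: [-0.6, 0.2, -0.7]
opening: 0.0459
```

{"api": "step_arm", "payload": {"motion": [{"linear": [0.15, 0.1, -0.07], "twist": 0, "jaw": -0.4}, {"linear": [0.15, 0, 0], "twist": 0, "jaw": -0.4}, {"linear": [0.15, 0, 0], "twist": 0, "jaw": -0.4}, {"linear": [0.12, 0, 0], "twist": 0, "jaw": -0.4}, {"linear": [0.12, 0, 0], "twist": 0, "jaw": -0.4}]}}

```text
time: 28.32
position: [0.5023, 0.0635, 0.0457]
ee_rot: [[-0.044, 0.999, -0.016], [0.997, 0.044, 0.063], [0.064, -0.014, -0.998]]
force: [-19.7, -0.2, 9.8]
opening: 0.0458
```

```bash
python3 look.py t5; python3 tilt.py t5
```

```text
28.325 [0.5023 0.0635 0.0457] 92.5 [-19.7  -0.2   9.8]
scene 231 191
top 151 112
575
268 mean [0.5224 0.0636 0.0686] n [0.773 0.003 0.634] elev 39.3 ext [[0.502, 0.041, 0.048], [0.539, 0.086, 0.094]]
124 mean [0.5202 0.0612 0.0682] n [ 0.774 -0.001  0.633] elev 39.3 ext [[0.502, 0.04, 0.045], [0.539, 0.086, 0.091]]
```

Turning as before (39°). I continue, raising slightly.

{"api": "step_arm", "payload": {"motion": [{"linear": [0.12, 0, 0.03], "twist": 0, "jaw": -0.4}, {"linear": [0.1, 0, 0.04], "twist": 0, "jaw": -0.4}, {"linear": [0.1, 0, 0.03], "twist": 0, "jaw": -0.4}, {"linear": [0.1, 0, 0], "twist": 0, "jaw": -0.4}]}}

```text
time: 28.92
position: [0.518, 0.0638, 0.05]
ee_rot: [[-0.046, 0.998, -0.041], [0.997, 0.048, 0.058], [0.06, -0.038, -0.997]]
force: [-10.2, -0.5, 3.9]
opening: 0.0455
```

```bash
python3 look.py t6; python3 tilt.py t6
```

```text
28.925 [0.518  0.0638 0.05  ] 92.65 [-10.2  -0.5   3.9]
scene 225 193
top 151 105
465
225 mean [0.5314 0.063  0.07  ] n [0.899 0.007 0.437] elev 25.9 ext [[0.519, 0.041, 0.049], [0.541, 0.087, 0.096]]
70 mean [0.5141 0.0868 0.0426] n [-0.011  1.     0.016] elev 0.9 ext [[0.491, 0.085, 0.02], [0.536, 0.088, 0.095]]
```

{"api": "step_arm", "payload": {"motion": [{"linear": [0.15, 0, 0], "twist": 0, "jaw": -0.4}, {"linear": [0.13, 0, 0], "twist": 0, "jaw": -0.4}, {"linear": [0.12, 0, 0], "twist": 0, "jaw": -0.4}, {"linear": [0.1, 0, 0], "twist": 0, "jaw": -0.4}]}}

```text
time: 29.52
position: [0.5437, 0.0635, 0.0486]
ee_rot: [[-0.047, 0.997, -0.056], [0.997, 0.05, 0.055], [0.057, -0.053, -0.997]]
force: [-11.6, -1.2, 5.3]
opening: 0.046
```

```bash
python3 look.py t7; python3 tilt.py t7
```

```text
29.525 [0.5437 0.0635 0.0486] 92.72 [-11.6  -1.2   5.3]
scene 215 199
top 151 94
169
88 mean [0.5167 0.0857 0.0415] n [-0.047  0.998  0.053] elev 3.0 ext [[0.503, 0.084, 0.023], [0.542, 0.087, 0.099]]
26 mean [0.5474 0.0586 0.0785] n [0.998 0.025 0.05 ] elev 2.8 ext [[0.545, 0.044, 0.067], [0.548, 0.082, 0.099]]
```

Upright. I back off, lift, twist −90° and go to the shelf slot. The bottle will hang about 18 mm to the +y side of the tool.

{"api": "step_arm", "payload": {"motion": [{"linear": [-0.2, 0, 0.05], "twist": 0, "jaw": -0.4}, {"linear": [-0.1, 0, 0.7], "twist": 0, "jaw": -0.4}, {"linear": [0, 0, 0.8], "twist": -0.1, "jaw": -0.4}, {"linear": [0, 0, 0.8], "twist": -1, "jaw": -0.4}, {"linear": [0.2, -0.04, 0.2], "twist": -1, "jaw": -0.4}, {"linear": [0.3, -0.04, 0], "twist": -1, "jaw": -0.4}, {"linear": [0.3, -0.04, 0], "twist": -1, "jaw": -0.4}, {"linear": [0.3, -0.04, 0], "twist": -1, "jaw": -0.4}, {"linear": [0.1, 0, 0], "twist": -1, "jaw": -0.4}, {"linear": [0, 0, 0], "twist": -1, "jaw": -0.4}, {"linear": [0, 0, 0], "twist": -1, "jaw": -0.4}, {"linear": [0, 0, 0], "twist": -1, "jaw": -0.4}]}}

```text
time: 31.12
position: [0.5995, 0.0539, 0.2126]
ee_rot: [[0.804, 0.595, 0.025], [0.592, -0.803, 0.07], [0.062, -0.042, -0.997]]
force: [0.2, 0.6, -1.1]
opening: 0.0457
```

{"api": "step_arm", "payload": {"motion": [{"linear": [0, 0, 0], "twist": -1, "jaw": -0.4}, {"linear": [0, 0, 0], "twist": -1, "jaw": -0.4}, {"linear": [0, 0, 0], "twist": -1, "jaw": -0.4}, {"linear": [0, 0, 0], "twist": -1, "jaw": -0.4}, {"linear": [0, 0, 0], "twist": -0.8, "jaw": -0.4}, {"linear": [0, 0, 0], "twist": 0, "jaw": -0.4}]}}

```text
time: 31.88
position: [0.5989, 0.0545, 0.2159]
ee_rot: [[0.991, 0.119, 0.062], [0.116, -0.992, 0.047], [0.067, -0.04, -0.997]]
force: [-0.2, -0.1, -1.2]
opening: 0.0454
```

```bash
python3 look.py c4; python3 - <<'E'
from h import *
P=np.load('c4_scene.npy'); im=cv2.imread('pics/c4_scene.png'); h=cv2.cvtColor(im,cv2.COLOR_BGR2HSV); p=bot.get_state()['position']
m=(abs(P[...,0]-p[0])<.045)&(abs(P[...,1]-p[1]-.01)<.06)&(P[...,2]>p[2]-.08)&(P[...,2]<p[2]+.09)&(P[...,2]>.155)
amber=m&(h[...,0]<22)&(h[...,1]>90)&(h[...,2]>40); lab=m&(h[...,1]<90)&(h[...,2]>110)
Q=P[amber|lab]; print(len(Q),np.percentile(P[amber],[1,99],0).round(3).tolist()); rng=np.random.default_rng(0)
for k in range(3):
    best=np.zeros(len(Q),bool)
    for _ in range(600):
        a,b,c=Q[rng.choice(len(Q),3,False)]; v=np.cross(b-a,c-a); l=np.linalg.norm(v)
        if l<1e-7: continue
        g=abs((Q-a)@(v/l))<.0012
        if g.sum()>best.sum(): best=g
    q=Q[best]; c=q.mean(0); v=np.linalg.svd(q-c,full_matrices=False)[2][2]
    print(best.sum(),c.round(4),v.round(3),np.percentile(q,[2,98],0).round(3).tolist()); Q=Q[~best]
E
```

```text
31.875 [0.5989 0.0545 0.2159] 6.66 [-0.2 -0.1 -1.2]
scene 189 148
top 146 49
1592 [[0.572, 0.059, 0.19], [0.624, 0.101, 0.276]]
510 [0.5955 0.0972 0.2293] [-0.108  0.993 -0.052] [[0.572, 0.094, 0.189], [0.618, 0.101, 0.265]]
392 [0.6189 0.0811 0.2298] [0.991 0.107 0.076] [[0.615, 0.059, 0.191], [0.624, 0.098, 0.269]]
155 [0.5929 0.0774 0.2916] [-0.068  0.038  0.997] [[0.579, 0.062, 0.29], [0.607, 0.092, 0.293]]
```

View pics/c4.png

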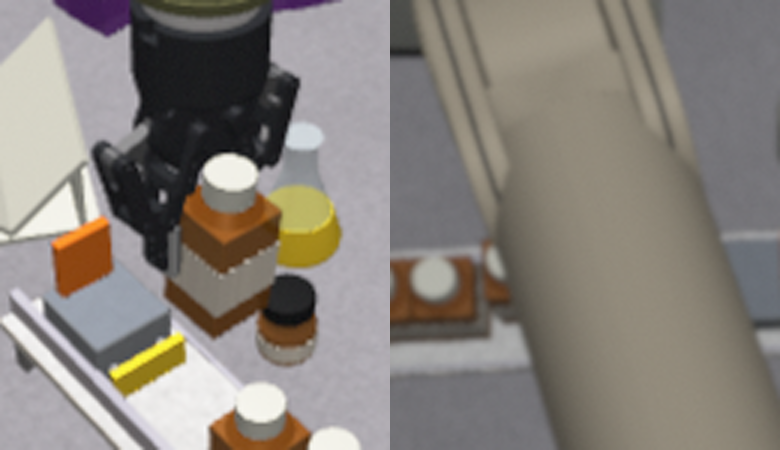

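{"api": "step_arm", "payload": {"motion": [{"linear": [0.07, -0.12, 0], "twist": -0.7, "jaw": -0.4}, {"linear": [0, 0, -0.7], "twist": 0, "jaw": -0.4}, {"linear": [0, 0, -0.7], "twist": 0, "jaw": -0.4}, {"linear": [0, 0, -0.5], "twist": 0, "jaw": -0.4}, {"linear": [0, 0, -0.1], "twist": 0, "jaw": -0.4}, {"linear": [0, 0, 0], "twist": 0, "jaw": -0.4}]}}

```text
time: 32.72
position: [0.6043, 0.0465, 0.0949]
ee_rot: [[0.996, 0.053, 0.068], [0.05, -0.998, 0.044], [0.071, -0.04, -0.997]]
force: [0.4, -0.2, -1.2]
opening: 0.0454
```

{"api": "step_arm", "payload": {"motion": [{"linear": [0, 0, -0.2], "twist": 0, "jaw": -0.4}, {"linear": [0, 0, -0.12], "twist": 0, "jaw": -0.4}, {"linear": [0, 0, -0.05], "twist": 0, "jaw": -0.4}]}}

```text
time: 33.1
position: [0.6057, 0.0465, 0.0745]
ee_rot: [[0.996, 0.053, 0.072], [0.05, -0.998, 0.043], [0.074, -0.039, -0.996]]
force: [-9.9, -4.2, 23.6]
opening: 0.0458
```

{"api": "step_arm", "payload": {"motion": [{"linear": [0, 0, 0], "twist": 0, "jaw": -0.1}, {"linear": [0, 0, 0], "twist": 0, "jaw": 0.4}, {"linear": [0, 0, 0], "twist": 0, "jaw": 1}, {"linear": [0, 0, 0.4], "twist": 0, "jaw": 1}, {"linear": [0, 0, 0.8], "twist": 0, "jaw": 1}, {"linear": [0, 0, 0.8], "twist": 0, "jaw": 1}, {"linear": [0, -0.6, 0.3], "twist": 1, "jaw": 1}, {"linear": [0, -0.7, 0], "twist": 1, "jaw": 1}, {"linear": [0, -0.6, 0], "twist": 1, "jaw": 1}, {"linear": [0, 0, 0], "twist": 1, "jaw": 1}]}}

```text
time: 34.35
position: [0.6066, -0.07, 0.2192]
ee_rot: [[0.882, 0.468, 0.053], [0.464, -0.883, 0.069], [0.079, -0.037, -0.996]]
force: [0.4, 0.9, -0.1]
opening: 0.0855
```

```bash
sed -i 's/^    pf=/    fn=(h[...,0]<=16)\&(h[...,1]>170)\&(h[...,2]>120)\&(abs(S[...,0])<.05)\&(S[...,1]>-.22)\&(S[...,1]<-.05)\&(P[...,2]>.09)\n    if fn.sum()>20: print(c,"fin",np.percentile(S[fn],[2,50,98],0).round(4).tolist())\n    pf=/' row.py; python3 row.py scene top
```

```text
34.35 [ 0.6066 -0.07    0.2192] yaw 27.74 tilt [ 0.053  0.069 -0.996]
scene cap ctr shelf xy [ 0.0066 -0.0137] size [0.028 0.029] z 0.1482
scene cap ctr shelf xy [0.0068 0.0475] size [0.028 0.028] z 0.1481
scene cap ctr shelf xy [-0.0038  0.1015] size [0.027 0.028] z 0.1484
scene cap ctr shelf xy [-0.004   0.1477] size [0.028 0.028] z 0.1483
scene   body top [  6.6 -14.5] [48.4 46.7] ang 87.9
scene   body top [ 7.1 48.6] [46.4 46.5] ang 87.5
scene   body top [ -4.2 123.1] [89.9 47. ] ang 89.6
scene fin [[-0.0196, -0.1596, 0.0914], [0.0015, -0.1525, 0.116], [0.0214, -0.1497, 0.1342]]
scene pad y [-0.098  -0.0802 -0.0769]
top cap ctr shelf xy [ 0.006  -0.0166] size [0.028 0.028] z 0.1493
top cap ctr shelf xy [0.0075 0.0457] size [0.029 0.028] z 0.1493
top cap ctr shelf xy [-0.004   0.1453] size [0.028 0.027] z 0.1495
top cap ctr shelf xy [-0.004   0.0988] size [0.029 0.028] z 0.1495
top   body top [ 5.2 45. ] [41.9 45.1] ang 0.0
top   body top [  5.1 -18.1] [41.7 43.5] ang 87.7
top   body top [ -6.1 120.1] [88.3 43.5] ang 89.7
top pad y [-0.0869 -0.0849 -0.0822]
```

All four stand squarely: shelf x within −4..+7 mm. Now the fin, at shelf y≈−155 mm (world (0.6065, −0.077)). I turn the jaws along y and go down over it.

{"api": "step_arm", "payload": {"motion": [{"linear": [0, -0.1, 0], "twist": 1, "jaw": 1}, {"linear": [0, 0, 0], "twist": 1, "jaw": 1}, {"linear": [0, 0, 0], "twist": 1, "jaw": 1}, {"linear": [0, 0, 0], "twist": 1, "jaw": 1}, {"linear": [0, 0, 0], "twist": 1, "jaw": 1}, {"linear": [0, 0, -0.3], "twist": 1, "jaw": 1}, {"linear": [0, 0, -0.3], "twist": 1, "jaw": 1}, {"linear": [0, 0, -0.3], "twist": 1, "jaw": 1}, {"linear": [0, 0, -0.2], "twist": 1, "jaw": 1}, {"linear": [0, 0, 0], "twist": 1, "jaw": 1}, {"linear": [0, 0, 0], "twist": 0.5, "jaw": 1}, {"linear": [0, 0, 0], "twist": 0, "jaw": 1}]}}

```text
time: 35.95
position: [0.608, -0.0609, 0.1524]
ee_rot: [[-0.031, 0.999, -0.038], [0.996, 0.034, 0.082], [0.083, -0.035, -0.996]]
force: [-0.5, 1.3, -0.1]
opening: 0.0854
```

{"api": "step_arm", "payload": {"motion": [{"linear": [-0.03, -0.22, 0], "twist": 0, "jaw": 1}, {"linear": [0, 0, -0.4], "twist": 0, "jaw": 1}, {"linear": [0, 0, -0.3], "twist": 0, "jaw": 1}, {"linear": [0, 0, -0.1], "twist": 0, "jaw": 1}, {"linear": [0, 0, 0], "twist": 0, "jaw": 1}]}}

```text
time: 36.58
position: [0.6065, -0.0767, 0.1037]
ee_rot: [[-0.024, 0.999, -0.036], [0.996, 0.027, 0.08], [0.081, -0.034, -0.996]]
force: [-0.6, 0.4, 0.4]
opening: 0.0854
```

{"api": "step_arm", "payload": {"motion": [{"linear": [0, 0, 0], "twist": 0.1, "jaw": 0}, {"linear": [0, 0, 0], "twist": 0, "jaw": -0.6}, {"linear": [0, 0, 0], "twist": 0, "jaw": -1}, {"linear": [0, 0, 0], "twist": 0, "jaw": -1}, {"linear": [0, 0, 0], "twist": 0, "jaw": -1}, {"linear": [0, 0, 0], "twist": 0, "jaw": -1}, {"linear": [0, 0, 0], "twist": 0, "jaw": -1}], "squeeze": 40}}

```text
time: 37.45
position: [0.6075, -0.077, 0.1056]
ee_rot: [[-0.036, 0.999, -0.034], [0.996, 0.039, 0.078], [0.079, -0.031, -0.996]]
force: [1.0, 0.9, -0.5]
opening: 0.0109
```

```bash
python3 row.py scene wrist
```

```text
37.45 [ 0.6075 -0.077   0.1056] yaw 92.07 tilt [-0.034  0.078 -0.996]
scene cap ctr shelf xy [ 0.0066 -0.0136] size [0.028 0.029] z 0.148
scene cap ctr shelf xy [0.0072 0.0479] size [0.027 0.028] z 0.1481
scene cap ctr shelf xy [-0.0042  0.1016] size [0.028 0.029] z 0.1482
scene cap ctr shelf xy [-0.004   0.1474] size [0.028 0.029] z 0.1482
scene   body top [  6.9 -13.5] [48.3 45.8] ang 87.4
scene   body top [ 7.7 47.6] [45.9 47.3] ang 0.3
scene   body top [ -3.9 122.4] [91.3 46.5] ang 89.5
scene fin [[-0.0203, -0.159, 0.0903], [0.0145, -0.1516, 0.1098], [0.0221, -0.1491, 0.1335]]
scene pad y [-0.0969 -0.0795 -0.0765]
wrist   body top [  5. -27.] [24.4 46.1] ang 88.4
wrist fin [[-0.0218, -0.1608, 0.1347], [-0.0032, -0.1564, 0.1363], [0.0191, -0.1519, 0.1375]]
wrist pad y [-0.0865 -0.085  -0.0787]
```

The fin is held (opening 10.9 mm). I slide along the shelf's y, watching force.

{"api": "step_arm", "payload": {"motion": [{"linear": [-0.01, 0.25, 0], "twist": 0, "jaw": -1}, {"linear": [-0.01, 0.25, 0], "twist": 0, "jaw": -1}, {"linear": [-0.01, 0.2, 0], "twist": 0, "jaw": -1}]}}

```text
time: 37.92
position: [0.6061, -0.0488, 0.1055]
ee_rot: [[-0.023, 0.999, -0.034], [0.998, 0.025, 0.061], [0.061, -0.032, -0.998]]
force: [-0.1, -13.4, 2.0]
opening: 0.0103
```

{"api": "step_arm", "payload": {"motion": [{"linear": [-0.01, 0.25, 0], "twist": 0, "jaw": -1}, {"linear": [-0.01, 0.2, 0], "twist": 0, "jaw": -1}, {"linear": [-0.005, 0.15, 0], "twist": 0, "jaw": -1}]}}

```text
time: 38.3
position: [0.6051, -0.0261, 0.1055]
ee_rot: [[-0.013, 0.999, -0.034], [0.999, 0.014, 0.043], [0.043, -0.033, -0.999]]
force: [-3.6, -13.8, 2.5]
opening: 0.0096
```

{"api": "step_arm", "payload": {"motion": [{"linear": [-0.005, 0.15, 0], "twist": 0, "jaw": -1}, {"linear": [-0.005, 0.12, 0], "twist": 0, "jaw": -1}]}}

```text
time: 38.55
position: [0.6048, -0.0189, 0.1054]
ee_rot: [[-0.006, 0.999, -0.034], [1.0, 0.007, 0.031], [0.031, -0.034, -0.999]]
force: [-2.3, -14.8, 3.7]
opening: 0.0099
```

```bash
python3 row.py scene
```

```text
38.55 [ 0.6048 -0.0189  0.1054] yaw 90.33 tilt [-0.034  0.031 -0.999]
scene cap ctr shelf xy [0.0058 0.003 ] size [0.028 0.029] z 0.1481
scene cap ctr shelf xy [0.0071 0.0488] size [0.027 0.028] z 0.1481
scene cap ctr shelf xy [-0.004   0.1015] size [0.028 0.028] z 0.1482
scene cap ctr shelf xy [-0.0038  0.1475] size [0.028 0.028] z 0.1483
scene   body top [ 7.2 26.2] [92.7 46.2] ang 89.2
scene   body top [ -3.7 122.8] [46.1 90.2] ang 0.1
scene fin [[-0.0205, -0.1001, 0.0912], [0.0158, -0.093, 0.1086], [0.0218, -0.0908, 0.1375]]
```

{"api": "step_arm", "payload": {"motion": [{"linear": [-0.005, 0.13, 0], "twist": 0, "jaw": -1}, {"linear": [-0.005, 0.12, 0], "twist": 0, "jaw": -1}]}}

```text
time: 38.85
position: [0.6045, -0.0128, 0.1053]
ee_rot: [[0.001, 0.999, -0.034], [1.0, -0.0, 0.019], [0.019, -0.034, -0.999]]
force: [-2.5, -14.3, 4.4]
opening: 0.0097
```

```bash
python3 row.py scene
```

```text
38.85 [ 0.6045 -0.0128  0.1053] yaw 89.94 tilt [-0.034  0.019 -0.999]
scene cap ctr shelf xy [0.006  0.0095] size [0.027 0.029] z 0.148
scene cap ctr shelf xy [0.0072 0.0554] size [0.027 0.028] z 0.1482
scene cap ctr shelf xy [-0.004   0.1013] size [0.028 0.028] z 0.1481
scene cap ctr shelf xy [-0.0041  0.1474] size [0.028 0.028] z 0.1483
scene   body top [ 2.9 77.7] [ 53.2 184.6] ang 6.5
scene fin [[-0.0211, -0.0946, 0.0904], [0.0158, -0.0866, 0.1076], [0.0222, -0.084, 0.1371]]
```

The row is closed up (caps at 46 mm pitch). Now I press the pad in small steps.

{"api": "step_arm", "payload": {"motion": [{"linear": [-0.005, 0.11, 0], "twist": 0, "jaw": -1}]}}

```text
time: 39.02
position: [0.6044, -0.0106, 0.1053]
ee_rot: [[0.005, 0.999, -0.034], [1.0, -0.004, 0.013], [0.013, -0.034, -0.999]]
force: [-1.7, -16.0, 3.8]
opening: 0.01
```

```bash
python3 row.py scene|grep -v body; python3 -c "
from plant import bot;print(bot.get_state()['force'],bot.get_state()['position'])"
```

```text
39.025 [ 0.6044 -0.0106  0.1053] yaw 89.74 tilt [-0.034  0.013 -0.999]
scene cap ctr shelf xy [0.0055 0.0106] size [0.027 0.028] z 0.148
scene cap ctr shelf xy [0.0073 0.0565] size [0.028 0.028] z 0.1483
scene cap ctr shelf xy [-0.0041  0.102 ] size [0.028 0.027] z 0.1484
scene cap ctr shelf xy [-0.004   0.1476] size [0.028 0.028] z 0.1485
scene fin [[-0.0191, -0.0931, 0.0906], [0.0162, -0.0842, 0.1083], [0.0222, -0.0817, 0.1374]]
[ -1.48432894 -15.15575213   2.67589761] [ 0.604393   -0.00993986  0.10532182]
```

{"api": "step_arm", "payload": {"motion": [{"linear": [-0.003, 0.11, 0], "twist": 0, "jaw": -1}]}}

```text
time: 39.2
position: [0.6044, -0.0088, 0.1052]
ee_rot: [[0.008, 0.999, -0.035], [1.0, -0.008, 0.007], [0.006, -0.035, -0.999]]
force: [-2.5, -16.8, 4.6]
opening: 0.01
```

```bash
python3 row.py scene|grep -v body; python3 -c "
from plant import bot;print(bot.get_state()['force'],bot.get_state()['position'])"
```

```text
39.2 [ 0.6044 -0.0088  0.1052] yaw 89.53 tilt [-0.035  0.007 -0.999]
scene cap ctr shelf xy [0.006  0.0101] size [0.028 0.028] z 0.148
scene cap ctr shelf xy [0.0073 0.0561] size [0.027 0.028] z 0.1484
scene cap ctr shelf xy [-0.0042  0.102 ] size [0.028 0.028] z 0.1482
scene cap ctr shelf xy [-0.004   0.1476] size [0.028 0.029] z 0.1482
scene fin [[-0.0205, -0.0906, 0.0903], [0.0155, -0.0829, 0.1075], [0.0215, -0.0802, 0.134]]
[ -2.12503589 -16.4693656    2.26112782] [ 0.60433246 -0.00832021  0.10522729]
```

{"api": "step_arm", "payload": {"motion": [{"linear": [-0.003, 0.12, 0], "twist": 0, "jaw": -1}]}}

```text
time: 39.38
position: [0.6043, -0.007, 0.1052]
ee_rot: [[0.013, 0.999, -0.036], [1.0, -0.013, -0.001], [-0.001, -0.036, -0.999]]
force: [-3.7, -19.8, 5.9]
opening: 0.0097
```

```bash
python3 row.py scene wrist|grep -v body; python3 - <<'E'
from h import *
s=bot.get_state(); print(s['force'],s['position'])
import glob,os
f=sorted(glob.glob('pics/row_scene*'),key=os.path.getmtime)[-1]; im=cv2.imread(f); cv2.imwrite('pics/z1.png',cv2.resize(im[200:380,180:360],(600,600),interpolation=cv2.INTER_CUBIC))
E
```

```text
39.375 [ 0.6043 -0.007   0.1052] yaw 89.28 tilt [-0.036 -0.001 -0.999]
scene cap ctr shelf xy [0.0057 0.0103] size [0.028 0.029] z 0.1483
scene cap ctr shelf xy [0.0069 0.0561] size [0.027 0.028] z 0.1481
scene cap ctr shelf xy [-0.0041  0.1017] size [0.027 0.029] z 0.1481
scene cap ctr shelf xy [-0.0039  0.1477] size [0.028 0.028] z 0.1483
scene fin [[-0.0194, -0.0888, 0.0905], [0.0163, -0.0809, 0.1084], [0.0223, -0.0777, 0.1379]]
wrist cap ctr shelf xy [0.0044 0.0076] size [0.027 0.024] z 0.1515
wrist fin [[-0.0222, -0.0889, 0.1348], [-0.0033, -0.0844, 0.1363], [0.0186, -0.08, 0.1375]]
wrist pad y [-0.0214 -0.0177 -0.0139]
[ -3.06394511 -17.23699944   3.94441722] [ 0.60422253 -0.00649145  0.10521541]
```

View pics/z1.png

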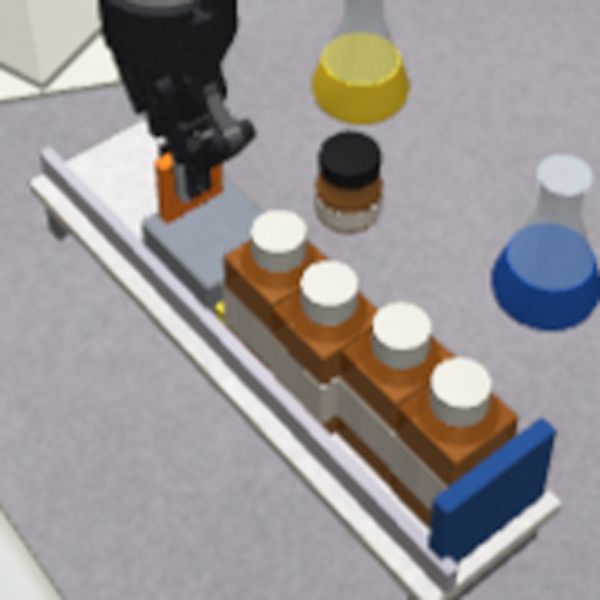

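The row is closed, and depth and force agree the pad is in about 5 mm (motion 4.8–6.5 mm, +4..5 N over sliding). I relax, release and go up.

{"api": "step_arm", "payload": {"motion": [{"linear": [0, 0, 0], "twist": 0, "jaw": -1}, {"linear": [0, 0, 0], "twist": 0, "jaw": -0.6}, {"linear": [0, 0, 0], "twist": 0, "jaw": -0.1}, {"linear": [0, 0, 0], "twist": 0, "jaw": 0.3}, {"linear": [0, 0, 0], "twist": 0, "jaw": 0.5}, {"linear": [0, 0, 0.4], "twist": 0, "jaw": 0.5}, {"linear": [0, 0, 0.8], "twist": 0, "jaw": 0.5}, {"linear": [0, 0, 0.8], "twist": 0, "jaw": 0.5}, {"linear": [-0.3, -0.7, 0.2], "twist": 0, "jaw": 0.5}, {"linear": [-0.3, -0.7, 0], "twist": 0, "jaw": 0.5}, {"linear": [-0.3, -0.7, 0], "twist": 0, "jaw": 0.5}, {"linear": [0, 0, 0], "twist": 0, "jaw": 0.5}]}}

```text
time: 40.98
position: [0.5475, -0.1334, 0.2413]
ee_rot: [[0.01, 0.999, -0.036], [1.0, -0.01, 0.002], [0.002, -0.036, -0.999]]
force: [0.3, 0.2, 0.7]
opening: 0.0642
```

```bash
python3 row.py scene top; python3 - <<'E'
from h import *
for q in ['flask_blue','flask_yellow','dish_stack','brown_jar','wash_bottle','beaker','pad_face','bookend']: print(q,[(np.round(r['position'],3).tolist(),round(r['confidence'],2)) for r in bot.landmark_of('top',q)[:1]])
import glob,os
f=sorted(glob.glob('pics/row_top*'),key=os.path.getmtime)[-1]; im=cv2.imread(f); cv2.imwrite('pics/z2.png',cv2.resize(im[90:250,110:350],(780,520),interpolation=cv2.INTER_CUBIC))
E
```

```text
40.975 [ 0.5475 -0.1334  0.2413] yaw 89.42 tilt [-0.036  0.002 -0.999]
scene cap ctr shelf xy [0.0057 0.0099] size [0.028 0.028] z 0.1483
scene cap ctr shelf xy [0.0074 0.0563] size [0.027 0.028] z 0.1481
scene cap ctr shelf xy [-0.0047  0.1018] size [0.028 0.028] z 0.1483
scene cap ctr shelf xy [-0.0039  0.1478] size [0.027 0.029] z 0.1482
scene   body top [ -0.2 -83. ] [ 9.8 44.9] ang 89.2
scene   body top [ 2.9 77.5] [ 52.9 184.7] ang 6.4
scene fin [[-0.0193, -0.0873, 0.0913], [0.0014, -0.0801, 0.1171], [0.0216, -0.0781, 0.1349]]
top cap ctr shelf xy [0.0066 0.0542] size [0.029 0.028] z 0.1496
top cap ctr shelf xy [0.0053 0.0074] size [0.028 0.027] z 0.15
top cap ctr shelf xy [-0.0042  0.1453] size [0.027 0.027] z 0.1499
top cap ctr shelf xy [-0.0047  0.0996] size [0.028 0.028] z 0.1493
top   body top [-2.  75.7] [ 50.1 184.2] ang 6.5
top fin [[-0.0215, -0.089, 0.1298], [-0.0048, -0.0871, 0.1348], [0.0131, -0.0855, 0.1377]]
top pad y [-0.023  -0.0195 -0.0155]
flask_blue [([0.421, 0.124, 0.005], 0.62)]
flask_yellow [([0.398, -0.093, -0.002], 0.69)]
dish_stack [([0.602, 0.134, 0.042], 0.66)]
brown_jar [([0.478, -0.007, 0.002], 0.75)]
wash_bottle [([0.735, -0.099, 0.002], 0.82)]
beaker [([0.603, 0.089, 0.046], 0.61)]
pad_face [([0.602, 0.066, 0.063], 0.51)]
bookend [([0.594, 0.05, 0.041], 0.71)]
```

View pics/z2.png

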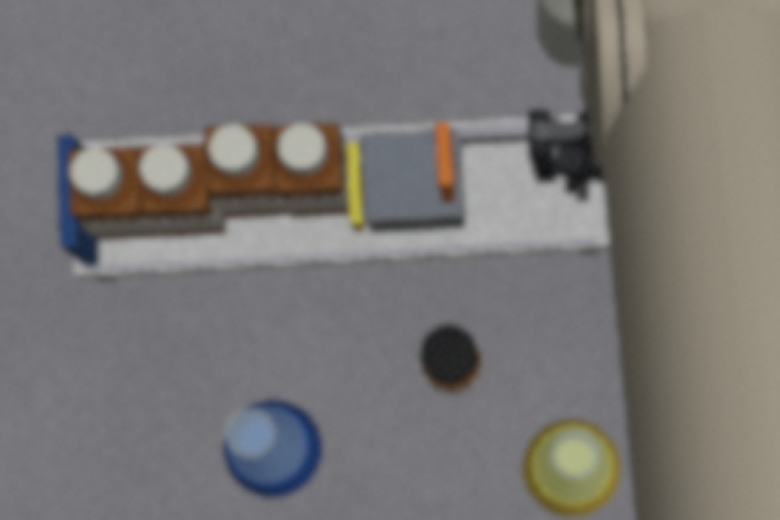

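The pad measurements disagree (4–7.5 mm). There is plenty of time, so I take a wrist close-up from above the fin.

{"api": "step_arm", "payload": {"motion": [{"linear": [0.3, 0.6, 0], "twist": 0.2, "jaw": 1}, {"linear": [0.3, 0.6, 0], "twist": 0.2, "jaw": 1}, {"linear": [0.3, 0.5, -0.2], "twist": 0, "jaw": 1}, {"linear": [0.05, 0.2, -0.5], "twist": 0, "jaw": 1}, {"linear": [0, 0, -0.5], "twist": 0, "jaw": 1}, {"linear": [0, 0, 0], "twist": 0, "jaw": 1}]}}

```text
time: 42.22
position: [0.6076, -0.0097, 0.1676]
ee_rot: [[-0.04, 0.999, -0.035], [0.999, 0.041, 0.003], [0.004, -0.035, -0.999]]
force: [0.1, 0.2, 0.7]
opening: 0.085
```

```bash
python3 row.py wrist; python3 - <<'E'
from h import *
i=bot.camera_info('wrist'); im,d=bot.read_camera('wrist'); P=pts('wrist',d,i); cv2.imwrite('pics/w9.png',im)
a=np.radians(2.4); Rz=np.array([[np.cos(a),-np.sin(a)],[np.sin(a),np.cos(a)]]); S=(P[...,:2]-[.6,.078])@Rz; z=P[...,2]
h=cv2.cvtColor(im,cv2.COLOR_BGR2HSV)
Y=(h[...,0]>=20)&(h[...,0]<=36)&(h[...,1]>110)&(h[...,2]>80)
m=(abs(S[...,0])<.032)&(S[...,1]>-.11)&(S[...,1]<.0)
for x0 in (-.025,-.015,-.005):
    k=m&(abs(S[...,0]-x0)<.004)
    for y in np.arange(-.046,-.008,.002):
        b=k&(abs(S[...,1]-y)<.001)
        if b.sum(): print(f'{x0} {y:.3f} z{np.median(z[b]):.3f} yel{Y[b].mean():.1f}',end=' | ')
    print()
py=m&Y&(z>.066); print('pad top yellow',np.percentile(S[py][:,1],[2,10,50,90,98]).round(4),np.median(z[py]))
E
```

```text
42.225 [ 0.6076 -0.0097  0.1676] yaw 92.32 tilt [-0.035  0.003 -0.999]
wrist cap ctr shelf xy [0.0044 0.0093] size [0.027 0.027] z 0.1514
wrist cap ctr shelf xy [0.006  0.0552] size [0.027 0.027] z 0.1515
wrist   body top [ 3.4 42. ] [ 54.4 114.9] ang 6.0
wrist   body top [-22.5 -84.9] [1.7 9.5] ang 6.7
wrist   body top [12.8 94.4] [16.3  3.6] ang 44.2
wrist fin [[-0.022, -0.0888, 0.135], [-0.0022, -0.0845, 0.1363], [0.0188, -0.0801, 0.1376]]
wrist pad y [-0.0213 -0.0177 -0.0138]
-0.025 -0.046 z0.088 yel0.0 | -0.025 -0.044 z0.087 yel0.0 | -0.025 -0.042 z0.087 yel0.0 | -0.025 -0.040 z0.088 yel0.0 | -0.025 -0.038 z0.087 yel0.0 | -0.025 -0.036 z0.088 yel0.0 | -0.025 -0.034 z0.087 yel0.0 | -0.025 -0.032 z0.088 yel0.0 | -0.025 -0.030 z0.088 yel0.0 | -0.025 -0.028 z0.088 yel0.0 | -0.025 -0.026 z0.087 yel0.0 | -0.025 -0.024 z0.085 yel0.0 | -0.025 -0.022 z0.074 yel1.0 | -0.025 -0.020 z0.074 yel1.0 | -0.025 -0.018 z0.074 yel1.0 | -0.025 -0.016 z0.075 yel1.0 | -0.025 -0.014 z0.075 yel1.0 | 
-0.015 -0.046 z0.087 yel0.0 | -0.015 -0.044 z0.088 yel0.0 | -0.015 -0.042 z0.087 yel0.0 | -0.015 -0.040 
[... 413 characters left out ...]
-0.012 z0.122 yel0.0 | -0.015 -0.010 z0.122 yel0.0 | 
-0.005 -0.046 z0.236 yel0.0 | -0.005 -0.044 z0.215 yel0.0 | -0.005 -0.042 z0.222 yel0.0 | -0.005 -0.040 z0.225 yel0.0 | -0.005 -0.038 z0.230 yel0.0 | -0.005 -0.036 z0.232 yel0.0 | -0.005 -0.034 z0.231 yel0.0 | -0.005 -0.032 z0.229 yel0.0 | -0.005 -0.030 z0.263 yel0.0 | -0.005 -0.028 z0.257 yel0.0 | -0.005 -0.026 z0.248 yel0.0 | -0.005 -0.024 z0.248 yel0.0 | -0.005 -0.022 z0.246 yel0.0 | -0.005 -0.020 z0.243 yel0.0 | -0.005 -0.018 z0.244 yel0.1 | -0.005 -0.016 z0.242 yel0.1 | -0.005 -0.014 z0.115 yel0.0 | -0.005 -0.012 z0.126 yel0.0 | -0.005 -0.010 z0.127 yel0.0 | 
pad top yellow [-0.0216 -0.0209 -0.0179 -0.0147 -0.0139] 0.0744509746666985
```

The wrist close-up gives block face at −24.5 mm and pad front at −13.75 mm, so the pad is in about 7.2 mm. That is inside the limits but deeper than half way. I'll ease it back about 2 mm, regripping the fin with the tool biased to −y.

{"api": "step_arm", "payload": {"motion": [{"linear": [-0.04, 0, -0.4], "twist": 0, "jaw": 1}, {"linear": [0, 0, -0.4], "twist": 0, "jaw": 1}, {"linear": [0, 0, -0.15], "twist": 0, "jaw": 1}, {"linear": [0, 0, 0], "twist": 0, "jaw": 0.3}], "squeeze": 30}}

```text
time: 42.82
position: [0.6099, -0.0106, 0.1188]
ee_rot: [[-0.037, 0.999, -0.022], [0.999, 0.037, 0.002], [0.003, -0.022, -1.0]]
force: [-0.4, -0.2, 0.2]
opening: 0.0701
```

{"api": "step_arm", "payload": {"motion": [{"linear": [-0.06, 0.02, -0.2], "twist": 0, "jaw": 0}, {"linear": [0, 0, 0], "twist": 0, "jaw": -0.4}, {"linear": [0, 0, 0], "twist": 0, "jaw": -1}, {"linear": [0, 0, 0], "twist": 0, "jaw": -1}, {"linear": [0, 0, 0], "twist": 0, "jaw": -1}, {"linear": [0, 0, 0], "twist": 0, "jaw": -1}]}}

```text
time: 43.58
position: [0.6072, -0.0086, 0.1085]
ee_rot: [[-0.038, 0.999, -0.019], [0.999, 0.038, 0.002], [0.003, -0.019, -1.0]]
force: [-0.3, 1.7, -1.2]
opening: 0.0093
```

```bash
python3 row.py wrist|grep -v body;python3 -c "
from plant import bot;print(bot.get_state()['force'])"
```

```text
43.575 [ 0.6072 -0.0086  0.1085] yaw 92.19 tilt [-0.019  0.002 -1.   ]
wrist cap ctr shelf xy [0.0045 0.0083] size [0.027 0.026] z 0.1515
wrist fin [[-0.0222, -0.091, 0.1348], [-0.0036, -0.0866, 0.1363], [0.0186, -0.082, 0.1375]]
wrist pad y [-0.0217 -0.0184 -0.014 ]
[ 0.77037731  0.96181497 -1.264728  ]
```

The bookend came back about 2 mm; the pad is now in about 5.3 mm. I release and leave.

{"api": "step_arm", "payload": {"motion": [{"linear": [0, 0, 0], "twist": 0, "jaw": -0.6}, {"linear": [0, 0, 0], "twist": 0, "jaw": 0}, {"linear": [0, 0, 0], "twist": 0, "jaw": 0.5}, {"linear": [0, 0, 0.3], "twist": 0, "jaw": 0.6}, {"linear": [0, 0, 0.5], "twist": 0, "jaw": 0.6}, {"linear": [0, 0, 0.6], "twist": 0, "jaw": 0.6}, {"linear": [0, 0, 0], "twist": 0, "jaw": 0.6}]}}

```text
time: 44.5
position: [0.6077, -0.0087, 0.1993]
ee_rot: [[-0.037, 0.999, -0.017], [0.999, 0.037, 0.002], [0.003, -0.017, -1.0]]
force: [-0.3, 0.1, -0.5]
opening: 0.0685
```

```bash
python3 row.py wrist scene; python3 - <<'E'
from h import *
bot.read_camera('top')
for q in ['flask_blue','flask_yellow','dish_stack','brown_jar','wash_bottle','beaker']: print(q,[(np.round(r['position'],3).tolist(),round(r['confidence'],2)) for r in bot.landmark_of('scene',q)[:2]])
E
```

```text
44.5 [ 0.6077 -0.0087  0.1993] yaw 92.13 tilt [-0.017  0.002 -1.   ]
wrist cap ctr shelf xy [-0.0045  0.0953] size [0.027 0.017] z 0.1516
wrist cap ctr shelf xy [0.0045 0.0092] size [0.027 0.027] z 0.1515
wrist cap ctr shelf xy [0.0062 0.0552] size [0.027 0.027] z 0.1515
wrist   body top [ 1.8 56.8] [ 54.3 144.7] ang 6.0
wrist fin [[-0.0221, -0.0909, 0.1348], [-0.0025, -0.0865, 0.1363], [0.0185, -0.0822, 0.1376]]
wrist pad y [-0.0217 -0.0187 -0.0139]
scene cap ctr shelf xy [0.0057 0.0108] size [0.027 0.027] z 0.1481
scene cap ctr shelf xy [0.0071 0.0566] size [0.028 0.028] z 0.1485
scene cap ctr shelf xy [-0.0043  0.1017] size [0.028 0.029] z 0.1483
scene cap ctr shelf xy [-0.0042  0.148 ] size [0.028 0.028] z 0.1484
scene   body top [ -0.1 -84.8] [44.4 10.5] ang 0.6
scene   body top [ 3.2 76.8] [ 54.1 185.1] ang 6.9
scene fin [[-0.0202, -0.0896, 0.0914], [0.0014, -0.0821, 0.1173], [0.0213, -0.0799, 0.1346]]
flask_blue [([0.416, 0.127, 0.002], 0.59)]
flask_yellow [([0.4, -0.089, 0.0], 0.89)]
dish_stack [([0.349, -0.244, -0.004], 0.64)]
brown_jar [([0.48, -0.007, 0.002], 0.8)]
wash_bottle [([0.734, -0.1, -0.002], 0.98), ([0.601, 0.129, 0.045], 0.24)]
beaker [([0.72, -0.223, 0.002], 0.89), ([0.587, 0.18, 0.047], 0.7)]
```

```bash
python3 -c "
from plant import bot; print(bot.finish_job())"
```

```text
the job is handed in; nothing more can be done
None
```

I put both amber bottles from the stand upright on the shelf and closed all four up to the blue cheek. The bookend presses the row lightly, and I handed the job in at about 44.6 s; no verdict was reported.

**How it went:** I gripped each stand bottle, turned it upright against the shelf's front edge and set it down. I slid bottles 1, 2 and 3 up the row with the jaws, then pushed the bookend by its fin until the row was tight.

**Last checks:**
- **Row:** the four caps sit about 46 mm apart with no gaps, all upright at the same height and square to within about 2°.
- **Middle line:** bottles 1 and 2 are about 4 mm in front of it and bottles 3 and 4 about 6–7 mm behind. That is within the limits, but the two pairs are stepped by about 11 mm rather than dead straight.
- **Pad:** it is pressed in about 5.3 mm (roughly 4.8 N) in the wrist camera close-up.
- **Other glassware:** it stands where it was, to within about 6 mm.

**What disagreed:** my first estimates of the pad depth ranged from 4 to 7.5 mm. The wrist close-up gave about 7.2 mm, so I regripped the fin and eased the bookend back about 2 mm. Both stand bottles also slid about 17 mm in the jaws while tipping, which the later set-down corrected.

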